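Put the washed kitchen scale back into service and load it with its lidded pots

ROBOT

A 6-joint arm with a two-finger parallel gripper is mounted at the origin on a cart in front of the work surface, level with it; the furniture and walls round the work are solid. World frame = base frame: x ahead of the robot, y to its left, z up, the work surface at z = 0. Lengths are in m, angles in rad, forces in N, time in s.
With the tool pointing down it reaches from about 0.375 to 0.9 m from the base axis. Payload 3.1 kg.
Tool frame: the origin (TCP) lies at the very end of the fingers, on their centre line; the grasp point (between the pads) lies 19 mm behind it; y points along the fingers, x is the direction in which the jaws open and shut, and the axes are right-handed (so a half turn about y gives the same grasp; the last joint's range is limited). The gripper opens to 87 mm and grips with 3 to 60 N. Pads are 19 mm wide; open, the fingers measure 117 mm over their backs; the gripper's body (75 mm by 190 mm) begins 51 mm behind the grasp point.
Start: joints at [0.985, 0.527, 1.433, -0, 1.181, -0.178], TCP at [0.248, 0.574, 0.223] pointing down, gripper open.
Joint ranges: [-3.08, 3.08], [-0.75, 2.2], [0.22, 2.44], [-1.43, 4.57], [0, 2.65], [-2.85, 2.85]. Speed limits (rad/s): [2.79, 2.79, 3.14, 3.14, 3.14, 3.14].

INTERFACE

Orientations are given as a unit quaternion [x, y, z, w].
In Python, from rig import robot gives the robot as it stands.
- The arm moves only by the shell command python3 -m creep 'ROWS' [FORCE]. ROWS is JSON, a list of rows, each a list of 3 entries, a list of its own where there are three numbers: the shift along the tool's x, y, z in mm, then the turn about the tool's y in rad, then the opening, from 0 (shut) to 1 (fully open). A call has 1 to 8 rows; each row shifts and turns the commanded pose from where the row before left it, along the tool's axes as they then stand; what a row does not reach is not made up. A row lasts 1/10 s, in which the tool goes at most 50 mm and 8.59 degrees, less where a joint would pass 70% of its speed; a pose out of reach is approached as far as the arm can. A call with a gripper value outside its range is refused whole. The fingers move at their own pace and stop on an object; FORCE is the grip in N (left out, the last holds). Time passes only in rows, so rows that do not move let the fingers close. It gives the time, the measured TCP pose, the force and the opening at its end, in the units of the state.
- robot.get_obs(): the state, without advancing time (a new reading comes with each control period).
- robot.camera(name): name is "side" or "top" or "wrist"; returns a dict with "pixels" (420x560x3 uint8, red, green, blue), "fx", "fy", "cx", "cy" (pixels), "position" and "rotation" of the camera in the world. Camera axes: x right, y up, looking along -z (the intrinsics and any distortion apply to the point x, -y, -z); pixel columns grow to the right and rows downward; lengths in m; the calibration is good to about 2 mm. A picture is of the moment at which its call begins. There is no depth.
- robot.hand_in(): hands the job in, once; it reports no verdict.
The state is a dict: "time": time; "q": joint angles; "joint_velocities": joint speeds; "joint_torque": joint torques, N m; "position": TCP position; "tool_rot": TCP orientation; "ft_force": force on the tool from outside, world axes, zero at the start; "moment": the same for the moment, N m; "grip_width": finger opening in m.
Only numpy, scipy, OpenCV 4.12 (cv2) and the standard library are available. Lean on these libraries where they do the work, as an engineer would, in place of code of your own. Each camera call takes 0.05 s, during which the arm holds its last target.

TASK

The kitchen scale and its ingredient pots have been washed: settle the weighing tray gently on the scale with its three ball feet fully home in the cone, groove and flat seats, and then turn the transit lock clockwise until it clicks over into the released position. Only then stand every pot that is here upright on the tray, centred on an engraved circle of its own and closed with the lid that fits it, lid fully down, ready for its empty weight to be read. A lid whose pot is not here stays over; leave the kitchen timer alone.

Things in the scene. Friction and masses are not known exactly. Their poses are not given: they have to be found in the camera images.
- seat_centre (a point): Middle of the kitchen scale's three seats, level with the tray's ball centres when home: 66 mm over the worktop locked, 62 released. Fixed white housing, 300 mm deep (its x, from the display end), 200 wide, deck 40 mm high, this point 40 mm to +x of its middle; steel carrier. Seats 72 mm from here: cone at 0 deg (+x), groove 120, flat -120 (counter-clockwise from above)
- seat_cone (a point): Centre of a ball that is home in the cone seat: polished steel, slippery, 8 facets at 45 deg, mouth 30 mm across with its rim 4 mm above this point; draws in a ball that comes down up to about 7 mm off
- seat_groove (a point): Centre of a ball that is home half-way along the groove seat: polished, walls at 45 deg, mouth 29 mm wide, 36 mm long, running towards the cone
- seat_flat (a point): Centre of a ball that is home on the flat seat, opposite the middle of its polished pad (34 mm across, 8 mm below)
- tray_grip (a point): Centre of the upright wooden handle in the middle of the round metal weighing tray (184 mm across, 0.5 kg). Handle 25 mm across from 16 mm below to 12 above, rounded end 22 above; steel stem 12 mm across below. Tray top 52 mm below, plate 4 mm thick, ball centres 68 below, their undersides 76 below. z up; feet 72 mm from the axis at 0, 120, -120 deg from x, all alike: any fits any seat
- foot_1 (a point): Centre of a ball foot, 16 mm across, under the tray at 0 deg
- foot_2 (a point): Centre of a ball foot, 16 mm across, under the tray at 120 deg
- foot_3 (a point): Centre of a ball foot, 16 mm across, under the tray at -120 deg
- circle_1 (a point): Centre, on the tray's top face, of an engraved standing circle 60 mm across, 57 mm from the tray's axis above the foot at 0 deg
- circle_2 (a point): Centre, on the tray's top face, of an engraved standing circle 60 mm across, 57 mm from the tray's axis above the foot at 120 deg
- circle_3 (a point): Centre, on the tray's top face, of an engraved standing circle 60 mm across, 57 mm from the tray's axis above the foot at -120 deg
- knob_grip (a point): Transit lock on the scale's deck: on the axis of its grey bar knob at the height to grip. Bar 50 mm long along x, 12 thick, from 23 mm below to 11 above this point; under it a disc 48 mm across, top 22 mm below (deck 29 below). It lies 152 mm to -x and 52 mm to -y of the seats' middle in the scale's axes; edge of the seated tray 69 mm away
- lock_knob (a joint): Angle of the transit lock, rad: 0 locked, 1.2 released (end stop), growing clockwise from above. A spring catch resists with up to 0.15 N m as far as 0.6, where it clicks over and draws the knob on to 1.2; let go earlier it springs back to 0. Turning it lowers carrier and tray 4 mm onto the load cell
- wide_pot_mid (a point): Centre, half-way up, of the wide round white ceramic pot, 66 mm across, 64 mm tall, open mouth 56 mm across; z up; about 0.24 kg. Walls 5 mm. Which pots are here varies
- square_pot_mid (a point): Centre, half-way up, of the square white ceramic pot, 58 x 58 mm, 72 mm tall, open mouth 48 x 48 mm, sides along its x and y; z up; about 0.24 kg. Walls 5 mm. Which pots are here varies
- narrow_pot_mid (a point): Centre, half-way up, of the narrow round white ceramic pot, 52 mm across, 84 mm tall, open mouth 42 mm across; z up; about 0.24 kg. Walls 5 mm. Which pots are here varies
- wide_lid_mid (a point): Centre, half-way up, of the round wooden lid of the wide pot, disc 66 mm across, plug 51 mm across; z up. 48 mm high in all: plug 10 mm, disc 8 mm, knob 23 mm across and 30 mm tall. It lies on its plug; on its pot the disc rests on the rim, and this point is 14 mm above the rim
- square_lid_mid (a point): Centre, half-way up, of the square wooden lid of the square pot, disc 58 x 58 mm, plug 43 x 43 mm, sides along its x and y; z up. 48 mm high in all: plug 10 mm, disc 8 mm, knob 23 mm across and 30 mm tall. It lies on its plug; on its pot the disc rests on the rim, and this point is 14 mm above the rim
- narrow_lid_mid (a point): Centre, half-way up, of the round wooden lid of the narrow pot, disc 52 mm across, plug 37 mm across; z up. 48 mm high in all: plug 10 mm, disc 8 mm, knob 23 mm across and 30 mm tall. It lies on its plug; on its pot the disc rests on the rim, and this point is 14 mm above the rim
- tray: The weighing tray itself; origin on its axis level with the undersides of the feet
- carrier: The scale's carrier with the three seats
- timer: White and red kitchen timer, 60 mm across, 48 mm tall, bystander; origin under it
Not all that is in view belongs to the job. What is shaped like the part that bears wide_lid_mid but green is not meant.

How it is judged:
On the way, in this order (a step that is already met when the one before it is completed fails the run):
1. the tray is home on its three seats while the lock is still on (((distance between foot_1 and seat_cone below 0.004 m and distance between foot_2 and seat_groove below 0.004 m and distance between foot_3 and seat_flat below 0.004 m) or (distance between foot_2 and seat_cone below 0.004 m and distance between foot_3 and seat_groove below 0.004 m and distance between foot_1 and seat_flat below 0.004 m) or (distance between foot_3 and seat_cone below 0.004 m and distance between foot_1 and seat_groove below 0.004 m and distance between foot_2 and seat_flat below 0.004 m)) and value of joint lock_knob below 0.4 rad), for 0.3 s.
2. the transit lock has clicked over to released, with the tray home (((distance between foot_1 and seat_cone below 0.004 m and distance between foot_2 and seat_groove below 0.004 m and distance between foot_3 and seat_flat below 0.004 m) or (distance between foot_2 and seat_cone below 0.004 m and distance between foot_3 and seat_groove below 0.004 m and distance between foot_1 and seat_flat below 0.004 m) or (distance between foot_3 and seat_cone below 0.004 m and distance between foot_1 and seat_groove below 0.004 m and distance between foot_2 and seat_flat below 0.004 m)) and value of joint lock_knob above 1 rad), for 0.3 s.
3. every pot that is here stands in a circle on the tray ((horizontal distance between wide_pot_mid and circle_1 below 0.016 m or horizontal distance between wide_pot_mid and circle_2 below 0.016 m or horizontal distance between wide_pot_mid and circle_3 below 0.016 m) and z of wide_pot_mid in the frame of tray_grip between -0.026 and -0.014 m and angle between each of wide_pot_mid, square_pot_mid, narrow_pot_mid's own z axis and vertical below 0.1 rad and (horizontal distance between square_pot_mid and circle_1 below 0.016 m or horizontal distance between square_pot_mid and circle_2 below 0.016 m or horizontal distance between square_pot_mid and circle_3 below 0.016 m) and z of square_pot_mid in the frame of tray_grip between -0.022 and -0.01 m and (horizontal distance between narrow_pot_mid and circle_1 below 0.016 m or horizontal distance between narrow_pot_mid and circle_2 below 0.016 m or horizontal distance between narrow_pot_mid and circle_3 below 0.016 m) and z of narrow_pot_mid in the frame of tray_grip between -0.016 and -0.004 m), for 0.2 s.
At the end, for the whole second after the job is handed in: All three ball feet within 4 mm of home in the seats; lock past 1.0 rad; every pot here upright on the tray (0.1 rad), its axis within 16 mm of a circle's centre, its own lid centred within 4.5 mm, down within 3 mm and level (0.12 rad); all let go and at rest (all of step 2 and all of step 3 and x of wide_lid_mid in the frame of wide_pot_mid between -0.0045 and 0.0045 m and y of wide_lid_mid in the frame of wide_pot_mid between -0.0045 and 0.0045 m and z of wide_lid_mid in the frame of wide_pot_mid between 0.043 and 0.049 m and angle between the z axis of wide_lid_mid and the z axis of wide_pot_mid, either way round below 0.12 rad and x of square_lid_mid in the frame of square_pot_mid between -0.0045 and 0.0045 m and y of square_lid_mid in the frame of square_pot_mid between -0.0045 and 0.0045 m and z of square_lid_mid in the frame of square_pot_mid between 0.047 and 0.053 m and angle between the z axis of square_lid_mid and the z axis of square_pot_mid, either way round below 0.12 rad and x of narrow_lid_mid in the frame of narrow_pot_mid between -0.0045 and 0.0045 m and y of narrow_lid_mid in the frame of narrow_pot_mid between -0.0045 and 0.0045 m and z of narrow_lid_mid in the frame of narrow_pot_mid between 0.053 and 0.059 m and angle between the z axis of narrow_lid_mid and the z axis of narrow_pot_mid, either way round below 0.12 rad and linear speed of tray below 0.02 m/s); the robot touches nothing.
It fails at once if the load cell is overloaded: the tray is slammed or pressed on the seats with more than 80 N (contact force between tray and carrier above 80 N).
It fails at once if a pot is stood on the tray while the transit lock is still on ((horizontal distance between wide_pot_mid and tray_grip below 0.085 m and z of wide_pot_mid in the frame of tray_grip between -0.024 and -0.0185 m and height (world z) of wide_pot_mid above 0.1122 m) or (horizontal distance between square_pot_mid and tray_grip below 0.085 m and z of square_pot_mid in the frame of tray_grip between -0.02 and -0.0145 m and height (world z) of square_pot_mid above 0.1162 m) or (horizontal distance between narrow_pot_mid and tray_grip below 0.085 m and z of narrow_pot_mid in the frame of tray_grip between -0.014 and -0.0085 m and height (world z) of narrow_pot_mid above 0.1222 m)).
It fails at once if the timer is pushed more than 6 cm away (distance of timer from where it was at the start of the episode above 0.06 m).
Of wide_pot, square_pot, narrow_pot only 2 to 3 are there at a start; the rules pass over those that are not, and their reading is None.
At some moment in a run one of wide_lid, square_lid, narrow_lid may be knocked a few centimetres aside while the robot is not near it.
Once in a run the grip may slacken for a moment while it holds something.
It also fails if it takes over 210 s, if anything falls off the work surface, if the arm or the gripper's body presses on something with over 40 N, if the wrist force passes 120 N, or if a joint passes its speed limit or range.

## Working session

There is one attempt and no reset: what is moved stays moved. The work goes in short steps, Python scripts to look and compute and a shell command to move; the robot and the scene stay as the last step left them, time stands still between calls to the robot, and variables do not carry over. Pictures are saved under pics/ and viewed, and the job is handed in when it is done.

```bash
ls; mkdir -p pics; cat > h.py <<'E'
import numpy as np, cv2
from rig import robot
from scipy.spatial.transform import Rotation as R
def snap(n,f=None):
    c=robot.camera(n); 
    cv2.imwrite('pics/'+(f or n)+'.png',c['pixels'][:,:,::-1]); return c
def rot(c):
    r=np.array(c['rotation'],float)
    return R.from_quat(r).as_matrix() if r.size==4 else r.reshape(3,3)
def pix2w(c,u,v,z):
    d=np.array([(u-c['cx'])/c['fx'],-(v-c['cy'])/c['fy'],-1.]); d=rot(c)@d
    p=np.array(c['position']); return p+d*(z-p[2])/d[2]
def w2pix(c,P):
    q=rot(c).T@(np.array(P)-np.array(c['position'])); return np.array([c['cx']+c['fx']*q[0]/-q[2], c['cy']+c['fy']*q[1]/q[2]])
E
python3 - <<'E'
from h import *
o=robot.get_obs(); print(o)
for n in ['top','side','wrist']:
    c=snap(n,n+'0'); print(n,{k:v for k,v in c.items() if k!='pixels'})
E
```

```text
pics
{'time': 0.0, 'q': array([ 9.84500023e-01,  5.28453606e-01,  1.43388938e+00, -6.79225916e-06,
        1.18140716e+00, -1.78502847e-01]), 'joint_velocities': array([-0.0019441 , -0.00103173,  0.00086176, -0.00051817, -0.00108684,
        0.00040783]), 'joint_torque': array([ 3.84766763e-04, -4.40044641e+01, -1.76594245e+01,  6.33439980e-02,
        5.83189214e-02, -1.86041143e-04]), 'position': array([0.24743159, 0.57314143, 0.22158347]), 'tool_rot': array([ 0.59118627,  0.38769878, -0.3891004 , -0.59058388]), 'ft_force': array([ 0.77575607, -0.26259472,  0.23731296]), 'moment': array([0.03204791, 0.00446195, 0.05714881]), 'grip_width': 0.0869849189091644}
top {'fx': 546.6345727123658, 'fy': 546.6345727123658, 'cx': 272.80151978488396, 'cy': 211.79568617445656, 'position': array([ 0.42854239, -0.02121126,  1.51737093]), 'rotation': array([-0.01990355,  0.01933254,  0.7144549 , -0.6991311 ])}
side {'fx': 403.11916528903475, 'fy': 403.11916528903475, 'cx': 284.8431430894869, 'cy': 206.9680544818253, 'position': array([0.44376136, 0.84969044, 0.73725719]), 'rotation': array([-0.02085598,  0.44489424,  0.89497166, -0.02568806])}
wrist {'fx': 346.73073063356253, 'fy': 346.73073063356253, 'cx': 284.5594110384404, 'cy': 210.16709762675566, 'position': array([0.17334476, 0.60697259, 0.38458282]), 'rotation': array([-0.12505196, -0.08042234,  0.54308584,  0.82640912])}
```

View pics/top0.png

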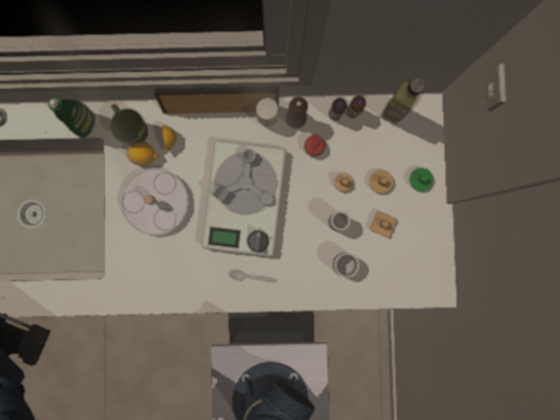

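View pics/side0.png

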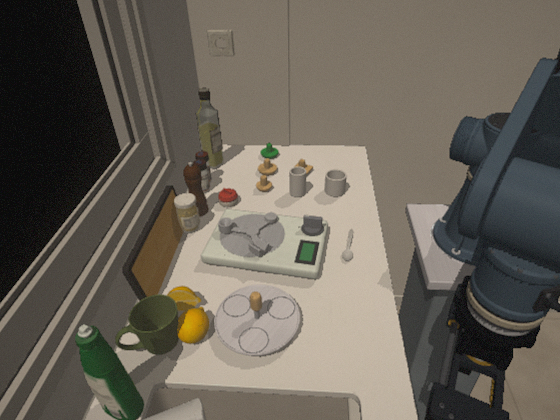

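View pics/wrist0.png

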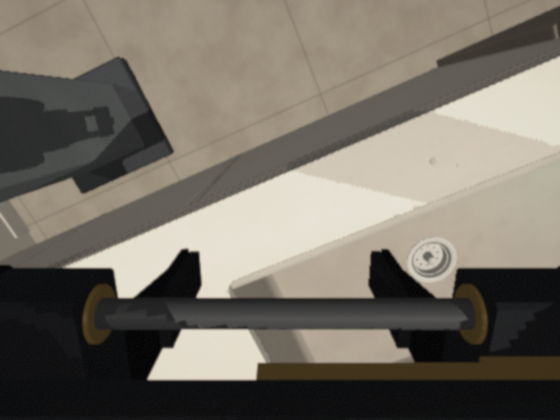

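```bash
python3 - <<'E'
import cv2
i=cv2.imread('pics/top0.png')
a=i[130:310,100:300]; cv2.imwrite('pics/z1.png',cv2.resize(a,None,fx=4,fy=3.3 if 0 else 3.3333,interpolation=cv2.INTER_CUBIC) if 0 else cv2.resize(i[135:285,105:305],(800,600),interpolation=cv2.INTER_CUBIC))
cv2.imwrite('pics/z2.png',cv2.resize(i[130:280,290:450],(640,600),interpolation=cv2.INTER_CUBIC))
E
```

```text
(no output)
```

View pics/z1.png

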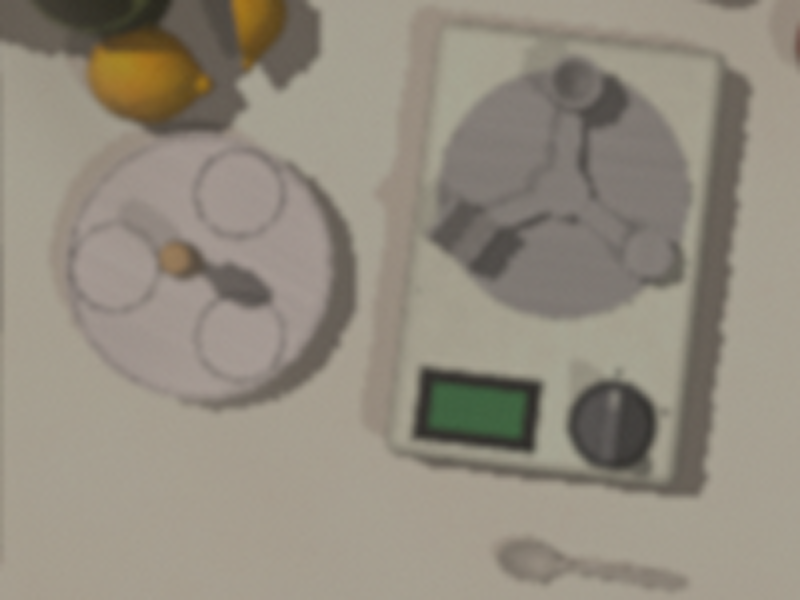

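View pics/z2.png

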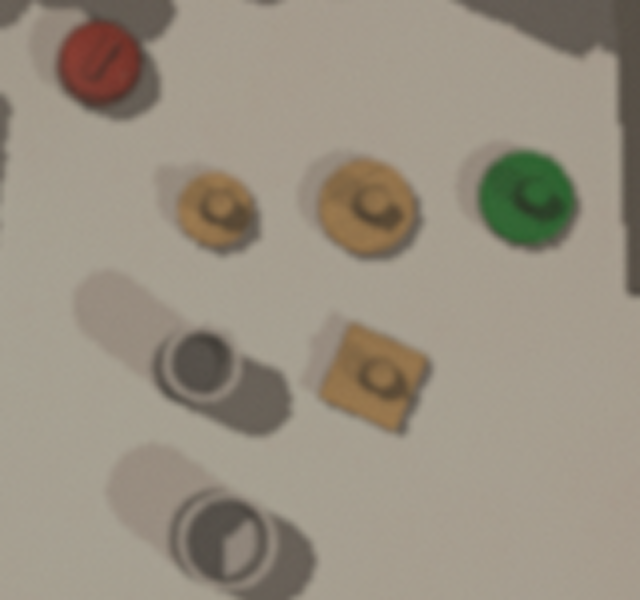

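```bash
python3 - <<'E'
from h import *
c=robot.camera('top')
f1=lambda u,v:(105+(u+.5)/4-.5,135+(v+.5)/4-.5)
f2=lambda u,v:(290+(u+.5)/4-.5,130+(v+.5)/4-.5)
W=lambda f,u,v,z:pix2w(c,*f(u,v),z)
C=[W(f1,*p,.024) for p in [(240,193),(115,267),(240,337)]]
for n,p in zip('abc',C): print('circ',n,p.round(4))
m=np.mean(C,0);print('mean',m, [np.linalg.norm(p-m).round(4) for p in C],[np.degrees(np.arctan2(*(p-m)[[1,0]])).round(1) for p in C])
print('handle',W(f1,178,258,.092))
co=W(f1,576,80,.07);fl=W(f1,650,253,.058);gr=W(f1,480,238,.066);print('cone',co,'flat',fl,'groove',gr)
print('cone-flat',np.linalg.norm((co-fl)[:2]), 'ang',np.degrees(np.arctan2(*(co-fl)[[1,0]])))
corn=[W(f1,*p,.04) for p in [(440,22),(722,60),(395,450),(680,485)]];print('corners',np.round(corn,4))
print('knob',W(f1,612,425,.08), W(f1,612,425,.055))
for n,u,v,z in [('npot',202,363,.084),('wpot',224,538,.064),('nlid',216,209,.018),('nknob',219,203,.048),('wlid',367,207,.018),('wknob',374,200,.048),('slid',375,377,.018),('timer',100,62,.048)]: print(n,W(f2,u,v,z).round(4))
E
```

```text
circ a [0.5975 0.2742 0.024 ]
circ b [0.5484 0.3604 0.024 ]
circ c [0.4985 0.2753 0.024 ]
mean [0.54813253 0.30332492 0.024     ] [np.float64(0.0573), np.float64(0.0571), np.float64(0.057)] [np.float64(-30.5), np.float64(89.7), np.float64(-150.5)]
handle [0.54794555 0.30179682 0.092     ]
cone [0.66305964 0.04025853 0.07      ] flat [ 0.54727593 -0.0065218   0.058     ] groove [0.55910681 0.10639485 0.066     ]
cone-flat 0.12487701053694236 ang 22.00028336691424
corners [[ 0.7098  0.1335  0.04  ]
 [ 0.6795 -0.0581  0.04  ]
 [ 0.4193  0.1684  0.04  ]
 [ 0.3916 -0.0232  0.04  ]]
knob [0.43280628 0.02058259 0.08      ] [0.43288044 0.0213095  0.055     ]
npot [ 0.4818 -0.197   0.084 ]
wpot [ 0.3663 -0.2107  0.064 ]
nlid [ 0.5901 -0.2178  0.018 ]
nknob [ 0.5909 -0.216   0.048 ]
wlid [ 0.5893 -0.3218  0.018 ]
wknob [ 0.5907 -0.3206  0.048 ]
slid [ 0.4721 -0.3234  0.018 ]
timer [ 0.6886 -0.1381  0.048 ]
```

```bash
cat >> h.py <<'E'
def pose():
    o=robot.get_obs(); M=R.from_quat(o['tool_rot']).as_matrix(); return o,M,np.array(o['position'])
def plan(P=None,ang=None,n=1):
    """ang: desired jaw axis angle deg (mod 180). prints tool-frame shift BEFORE turning & after turning"""
    o,M,p=pose(); a=np.degrees(np.arctan2(M[1,0],M[0,0]))
    print('t %.1f'%o['time'],'pos',p.round(4),'jaw %.1f'%a,'tilt',M[:,1].round(3),'F',np.array(o['ft_force']).round(1),'w %.4f'%o['grip_width'],'q',np.array(o['q']).round(2))
    if P is None: return
    d=(np.array(P)-p)*1000
    print('shift tool mm now',(M.T@d).round(1))
    if ang is not None:
        t=(ang-a+90)%180-90
        for tt in (t,t-np.sign(t)*180):
            print('  turn %.3f rad'%(-np.radians(tt)),'shift after',((R.from_euler('z',tt,degrees=True).as_matrix()@M).T@d).round(1))
E
python3 - <<'E'
from h import *
plan([.548,.303,.15],-30)
E
```

```text
t 0.2 pos [0.2476 0.5734 0.2219] jaw 66.6 tilt [-0.001 -0.001 -1.   ] F [-0.1  0.3 -1.2] w 0.0870 q [ 0.98  0.53  1.43  0.    1.18 -0.18]
shift tool mm now [-129.   72. -383.]
  turn -1.455 rad shift after [-395.3   72.5   84. ]
  turn 1.687 rad shift after [395.5  71.4 -84. ]
```

```bash
python3 -m creep '[[[-16,2,-48],0,1],[[-16,2,-47],0,1],[[-16,2,-47],0,1],[[-16,2,-47],0,1],[[-16,2,-47],0,1],[[-16,2,-47],0,1],[[-16,2,-47],0,1],[[-16,2,-47],0,1]]' 40; python3 -m creep '[[[0,10,-6],0,1],[[0,0,0],0,1]]'; python3 - <<'E'
from h import *
plan([.548,.3025,.057])
snap('wrist','w1'); snap('top','t1')
E
```

```text
time: 1.0
position: [0.5439, 0.3056, 0.2064]
tool_rot: [-0.591, -0.388, 0.388, 0.591]
ft_force: [0.7, 0.7, 1.0]
grip_width: 0.0873
time: 1.2
position: [0.5485, 0.3032, 0.1949]
tool_rot: [-0.591, -0.386, 0.388, 0.592]
ft_force: [-0.6, 0.6, 0.6]
grip_width: 0.087
t 1.2 pos [0.5485 0.3032 0.1949] jaw 66.4 tilt [-0.003 -0.001 -1.   ] F [-0.6  0.6  0.6] w 0.0870 q [ 0.33  0.56  1.45  0.    1.13 -0.83]
shift tool mm now [ -0.5 137.9  -0.2]
```

View pics/w1.png

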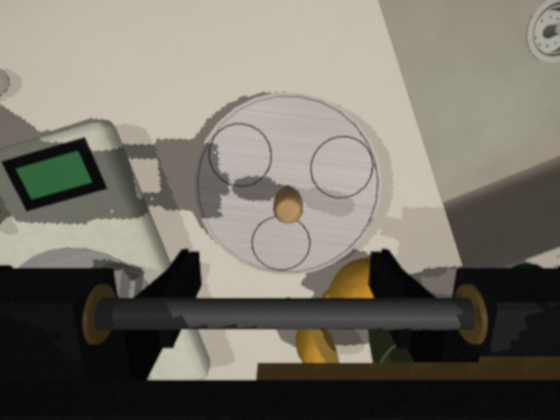

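```bash
python3 - <<'E'
from h import *
c=robot.camera('wrist')
C=[pix2w(c,*p,.024) for p in [(240,155),(342,167),(281,243)]]
m=np.mean(C,0);print('mean',m, [np.linalg.norm(p-m).round(4) for p in C],[np.degrees(np.arctan2(*(p-m)[[1,0]])).round(1) for p in C])
print(pix2w(c,288,203,.09))
E
```

```text
mean [0.54814409 0.30869492 0.024     ] [np.float64(0.0574), np.float64(0.0575), np.float64(0.0574)] [np.float64(-150.1), np.float64(89.9), np.float64(-30.2)]
[0.54354956 0.31050931 0.09      ]
```

```bash
python3 -m creep '[[[0,40,0],0,1],[[0,40,0],0,1],[[0,0,0],0,1]]'; python3 - <<'E'
from h import *
plan([.548,.3025,.057])
c=snap('wrist','w2'); print(w2pix(c,pose()[2]), w2pix(c,[.548,.3025,.098]))
snap('side','s2')
E
```

```text
time: 1.65
position: [0.5426, 0.3048, 0.112]
tool_rot: [-0.589, -0.385, 0.393, 0.591]
ft_force: [-1.5, 0.1, -0.6]
grip_width: 0.0871
t 1.6 pos [0.5426 0.3048 0.112 ] jaw 66.8 tilt [-0.012 -0.004 -1.   ] F [-1.5  0.1 -0.6] w 0.0871 q [ 0.33  0.66  1.52  0.    0.97 -0.83]
shift tool mm now [ 0.5 54.9 -6.4]
[285.32970609 273.63886016] [282.89361389 266.51160763]
```

View pics/w2.png

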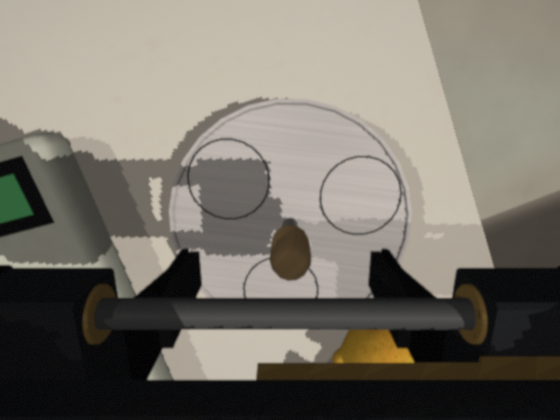

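View pics/s2.png

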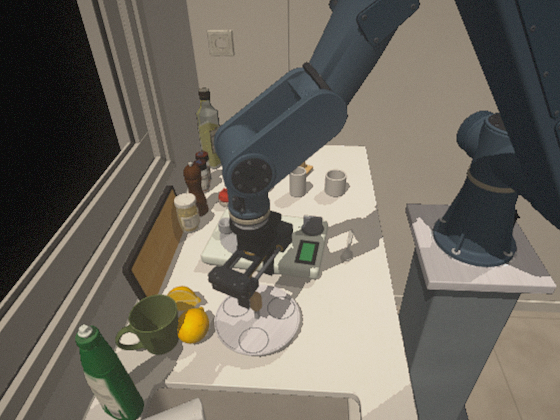

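```bash
python3 -m creep '[[[0,0,0],0,1],[[0,0,0],0,1]]'; python3 - <<'E'
from h import *
plan([.548,.3025,.057])
c=snap('wrist','w3'); print(w2pix(c,pose()[2]), w2pix(c,[.548,.3025,.098]))
E
```

```text
time: 1.95
position: [0.5495, 0.3058, 0.1191]
tool_rot: [0.591, 0.39, -0.387, -0.59]
ft_force: [-0.9, -0.1, 0.6]
grip_width: 0.0872
t 1.9 pos [0.5495 0.3058 0.1191] jaw 66.7 tilt [ 0.004  0.002 -1.   ] F [-0.9 -0.1  0.6] w 0.0872 q [ 0.33  0.66  1.51  0.    0.97 -0.83]
shift tool mm now [-3.8 62.1  0.3]
[281.96072737 267.64767318] [276.39642775 251.05179874]
```

```bash
python3 - <<'E'
from h import *
for i in range(6):
    robot.camera('side'); o=robot.get_obs(); print(o['time'],o['position'].round(4),o['tool_rot'].round(3),o['q'].round(4))
c=snap('wrist','w3'); print(w2pix(c,pose()[2]), w2pix(c,[.548,.3025,.098]))
E
```

```text
2.05 [0.5492 0.3053 0.1185] [ 0.591  0.39  -0.387 -0.591] [ 0.3298  0.6569  1.5157  0.      0.9654 -0.8335]
2.1 [0.549  0.3051 0.1181] [ 0.591  0.389 -0.387 -0.591] [ 0.3296  0.6574  1.5161  0.      0.9654 -0.8335]
2.15 [0.5488 0.3049 0.1178] [ 0.591  0.389 -0.388 -0.591] [ 0.3294  0.6579  1.5164 -0.      0.9653 -0.8335]
2.2 [0.5486 0.3049 0.1175] [ 0.591  0.389 -0.388 -0.591] [ 0.3294  0.6583  1.5166  0.      0.9652 -0.8335]
2.25 [0.5484 0.3048 0.1172] [ 0.591  0.389 -0.388 -0.591] [ 0.3294  0.6587  1.5169  0.      0.9651 -0.8335]
2.3 [0.5483 0.3047 0.1169] [ 0.591  0.389 -0.388 -0.591] [ 0.3293  0.659   1.517  -0.      0.9651 -0.8335]
[282.38769085 267.73168544] [278.88700649 253.76490649]
```

View pics/w3.png

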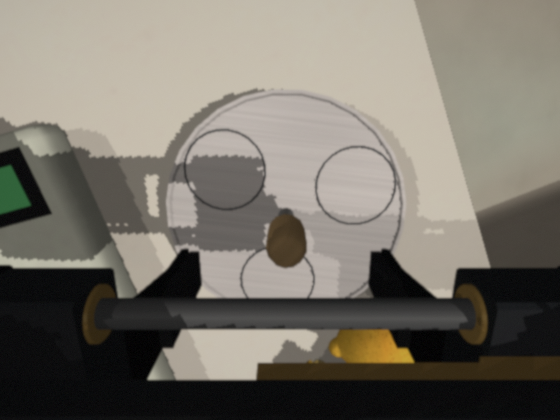

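```bash
python3 -m creep '[[[0,15,0],0,1],[[0,15,0],0,1],[[0,15,0],0,1],[[0,8,0],0,1],[[0,7,0],0,1],[[0,0,0],0,1],[[0,0,0],0,1],[[0,0,0],0,1]]'; python3 - <<'E'
from h import *
plan([.548,.304,.057])
c=snap('wrist','w4');snap('side','s4')
E
```

```text
time: 3.15
position: [0.5487, 0.305, 0.0572]
tool_rot: [0.591, 0.389, -0.388, -0.591]
ft_force: [-0.8, -0.3, 0.9]
grip_width: 0.0868
t 3.1 pos [0.5487 0.305  0.0572] jaw 66.6 tilt [ 0.001  0.    -1.   ] F [-0.8 -0.3  0.9] w 0.0868 q [ 0.33  0.74  1.55 -0.    0.85 -0.83]
shift tool mm now [-1.2  0.2  0.2]
```

View pics/w4.png

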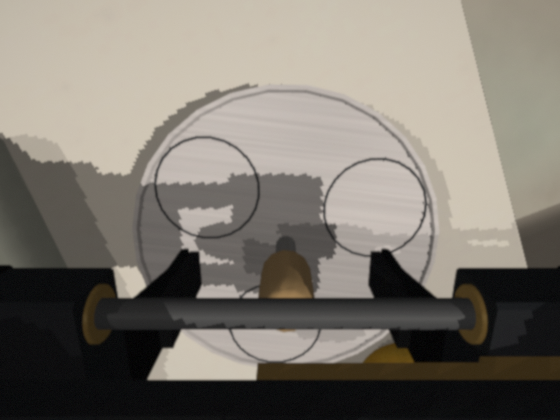

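View pics/s4.png

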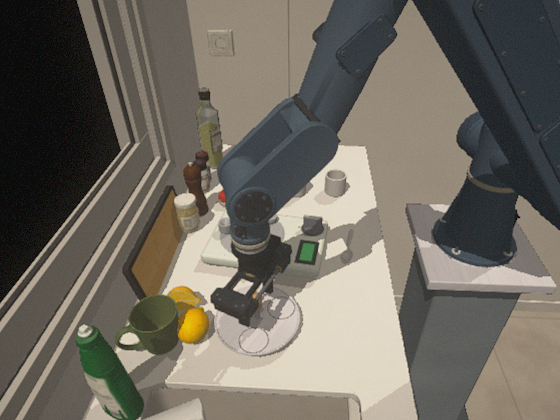

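```bash
python3 -m creep '[[[0,0,0],0,0],[[0,0,0],0,0],[[0,0,0],0,0],[[0,0,0],0,0],[[0,0,0],0,0],[[0,0,0],0,0]]' 45;  python3 -m creep '[[[0,-8,0],0,0],[[0,-8,0],0,0],[[0,0,0],0,0],[[0,0,0],0,0],[[0,0,0],0,0],[[0,0,0],0,0]]'; python3 - <<'E'
from h import *
plan([.548,.304,.057])
c=snap('wrist','w5');snap('side','s5')
E
```

```text
time: 3.85
position: [0.5482, 0.3048, 0.0566]
tool_rot: [0.591, 0.388, -0.388, -0.591]
ft_force: [-0.3, -0.8, 0.1]
grip_width: 0.0468
time: 4.45
position: [0.5495, 0.3053, 0.0744]
tool_rot: [0.591, 0.39, -0.387, -0.591]
ft_force: [-0.9, -0.1, 6.9]
grip_width: 0.0233
t 4.5 pos [0.5495 0.3053 0.0744] jaw 66.6 tilt [ 0.003  0.001 -1.   ] F [-0.9 -0.1  6.9] w 0.0233 q [ 0.33  0.72  1.54  0.    0.88 -0.83]
shift tool mm now [-1.8 17.4  0.9]
```

View pics/w5.png

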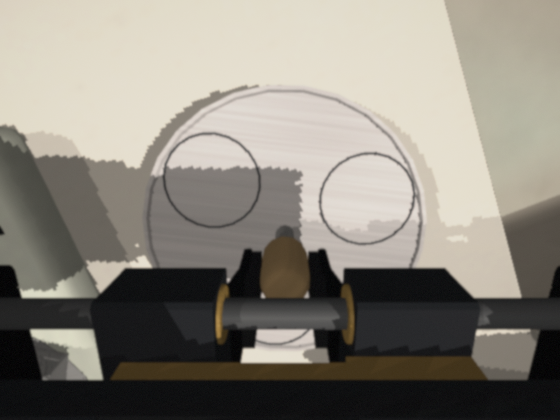

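View pics/s5.png

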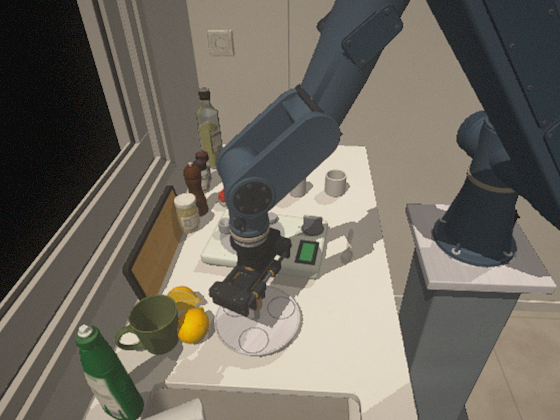

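```bash
python3 -m creep '[[[0,0,0],0,0.7],[[0,0,0],0,0.7],[[0,0,0],0,0.7],[[0,6,0],0,0.7],[[0,6,0],0,0.7],[[0,5,0],0,0.7],[[0,0,0],0,0.7],[[0,0,0],0,0.7]]' 45;  python3 -m creep '[[[0,0,0],0,0.7],[[0,0,0],0,0.7],[[0,0,0],0,0.7],[[0,0,0],0,0.7],[[0,0,0],0,0.7]]'; python3 - <<'E'
from h import *
plan([.548,.304,.057])
c=snap('wrist','w6')
E
```

```text
time: 5.35
position: [0.548, 0.3047, 0.0551]
tool_rot: [-0.591, -0.388, 0.389, 0.591]
ft_force: [0.7, 0.6, 0.0]
grip_width: 0.0603
time: 5.85
position: [0.5482, 0.3048, 0.0557]
tool_rot: [0.591, 0.388, -0.388, -0.591]
ft_force: [-0.1, -1.4, 0.0]
grip_width: 0.0607
t 5.8 pos [0.5482 0.3048 0.0557] jaw 66.6 tilt [ 0.  0. -1.] F [-0.1 -1.4  0. ] w 0.0607 q [ 0.33  0.75  1.55  0.    0.85 -0.83]
shift tool mm now [-0.8 -1.3 -0.1]
```

View pics/w6.png

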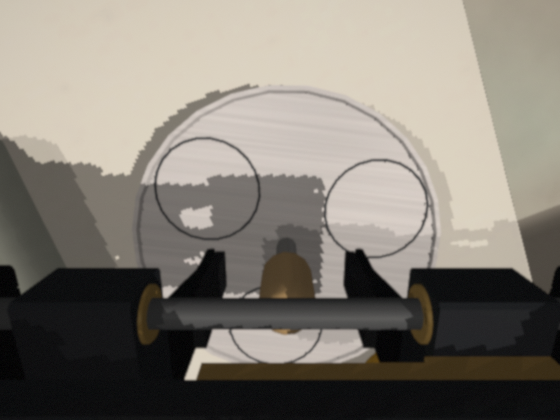

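```bash
python3 -m creep '[[[0,0,0],0,0],[[0,0,0],0,0],[[0,0,0],0,0],[[0,0,0],0,0],[[0,0,0],0,0],[[0,0,0],0,0],[[0,0,0],0,0],[[0,0,0],0,0]]' 50;python3 -m creep '[[[0,0,0],0,0],[[0,0,0],0,0],[[0,0,0],0,0]]'; python3 -m creep '[[[0,-10,0],0,0],[[0,-10,0],0,0],[[0,-10,0],0,0],[[0,0,0],0,0],[[0,0,0],0,0],[[0,0,0],0,0],[[0,0,0],0,0],[[0,0,0],0,0]]'; python3 - <<'E'
from h import *
plan([.548,.304,.057])
c=snap('wrist','w7');snap('side','s7')
E
```

```text
time: 6.7
position: [0.5486, 0.3051, 0.0556]
tool_rot: [0.591, 0.389, -0.388, -0.591]
ft_force: [1.6, 1.0, -1.9]
grip_width: 0.0234
time: 7.0
position: [0.5486, 0.305, 0.0557]
tool_rot: [0.591, 0.389, -0.388, -0.591]
ft_force: [1.6, 1.4, -1.5]
grip_width: 0.0235
time: 7.8
position: [0.5479, 0.3046, 0.0851]
tool_rot: [-0.591, -0.388, 0.389, 0.591]
ft_force: [-0.4, -0.5, -4.6]
grip_width: 0.0232
t 7.8 pos [0.5479 0.3046 0.0851] jaw 66.6 tilt [-0.001 -0.    -1.   ] F [-0.4 -0.5 -4.6] w 0.0232 q [ 0.33  0.7   1.54 -0.    0.9  -0.83]
shift tool mm now [-0.5 28.1 -0.4]
```

View pics/w7.png

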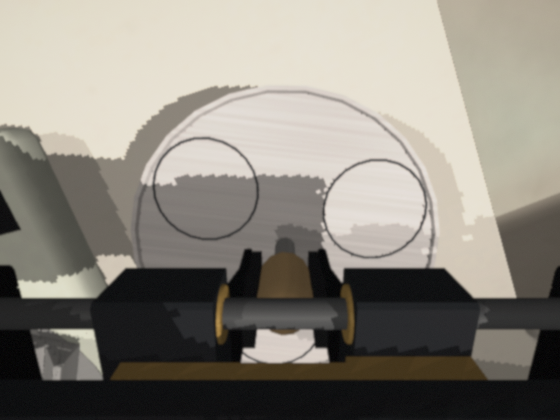

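View pics/s7.png

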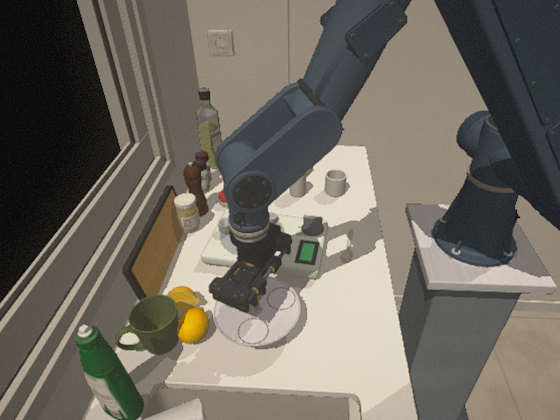

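```bash
cat >> h.py <<'E'
def trayfit(c,pts,z):
    """two circle centres (px)->angle of line & center estimate"""
    a,b=[pix2w(c,*p,z)[:2] for p in pts]
    d=b-a; ang=np.degrees(np.arctan2(d[1],d[0])); m=(a+b)/2
    n=np.array([-d[1],d[0]])/np.linalg.norm(d)
    return np.linalg.norm(d),ang,m+n*.0285,m-n*.0285
E
python3 - <<'E'
from h import *
c=robot.camera('wrist'); plan()
print(trayfit(c,[(206,188),(375,208)],pose()[2][2]-.0317))
# seats
E
```

```text
t 8.0 pos [0.5481 0.3047 0.0853] jaw 66.6 tilt [-0. -0. -1.] F [-0.2 -0.1 -4.1] w 0.0237 q [ 0.33  0.7   1.53 -0.    0.9  -0.83]
(np.float64(0.0989365171477888), np.float64(59.639909219780236), array([0.49879989, 0.33509425]), array([0.54798325, 0.30628458]))
```

```bash
python3 -m creep '[[[0,-15,0],-0.05,0],[[0,-15,0],-0.05,0],[[0,-15,0],-0.05,0],[[0,-15,0],-0.05,0],[[0,0,0],-0.05,0],[[0,0,0],-0.05,0],[[0,0,0],-0.05,0],[[0,0,0],-0.047,0]]'; python3 -m creep '[[[0,0,0],0,0],[[0,0,0],0,0],[[0,0,0],0,0]]'; python3 - <<'E'
from h import *
plan([.5905,.150,.145],89.4)
E
```

```text
time: 8.75
position: [0.5479, 0.3047, 0.1455]
tool_rot: [-0.502, -0.498, 0.498, 0.502]
ft_force: [-0.0, 0.3, -4.4]
grip_width: 0.0234
time: 9.05
position: [0.5481, 0.3048, 0.1455]
tool_rot: [-0.503, -0.497, 0.497, 0.503]
ft_force: [-0.5, 0.2, -4.6]
grip_width: 0.0235
t 9.1 pos [0.5481 0.3048 0.1455] jaw 89.3 tilt [-0. -0. -1.] F [-0.5  0.2 -4.6] w 0.0235 q [ 0.33  0.62  1.5  -0.    1.02 -1.23]
shift tool mm now [-154.3    0.5  -44.2]
  turn -0.001 rad shift after [-154.3    0.5  -44. ]
  turn 3.141 rad shift after [154.3   0.5  44. ]
```

```bash
python3 -m creep '[[[-15,0,-4],0,0],[[-20,0,-6],0,0],[[-25,0,-7],0,0],[[-25,0,-7],0,0],[[-25,0,-7],0,0],[[-20,0,-6],0,0],[[-15,0,-4],0,0],[[-9,0,-3],0,0]]'; python3 -m creep '[[[0,0,0],0,0],[[0,0,0],0,0],[[0,0,0],0,0]]'; python3 - <<'E'
from h import *
plan([.5905,.050,.145],89.4)
snap('wrist','w8');snap('side','s8');snap('top','t8')
E
```

```text
time: 9.85
position: [0.5909, 0.1484, 0.1456]
tool_rot: [0.503, 0.497, -0.497, -0.503]
ft_force: [0.1, 0.9, -5.1]
grip_width: 0.0231
time: 10.15
position: [0.59, 0.1513, 0.1455]
tool_rot: [-0.502, -0.498, 0.498, 0.503]
ft_force: [0.4, -0.5, -5.2]
grip_width: 0.0245
t 10.2 pos [0.59   0.1513 0.1455] jaw 89.4 tilt [-0.  0. -1.] F [ 0.4 -0.5 -5.2] w 0.0245 q [ 0.07  0.6   1.54  0.    1.   -1.49]
shift tool mm now [-101.2    0.5   -1.4]
  turn 0.001 rad shift after [-101.2    0.5   -1.5]
  turn -3.141 rad shift after [101.2   0.5   1.5]
```

View pics/w8.png

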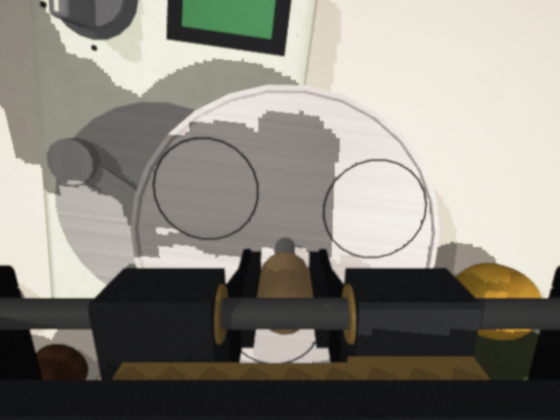

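View pics/s8.png

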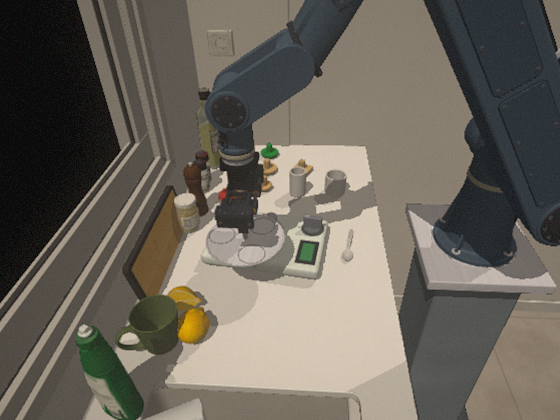

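View pics/t8.png

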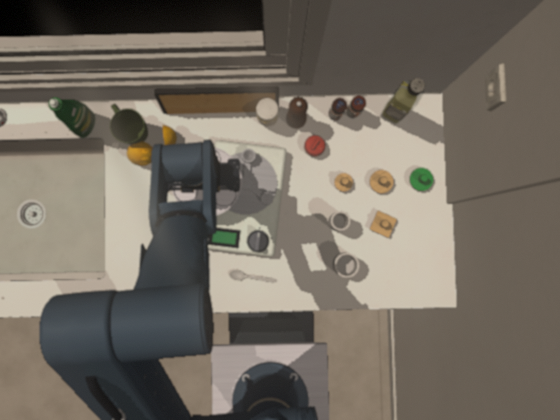

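```bash
python3 - <<'E'
from h import *
c=robot.camera('wrist'); plan()
p=pose()[2]
print(trayfit(c,[(206,188),(375,208)],p[2]-.0317))
f=pix2w(c,73,162,.058);print('flat',f)
for y in (-7,-7.6,-8): 
  t=np.radians(y-120); print(y,f[:2]-.072*np.array([np.cos(t),np.sin(t)]))
E
```

```text
t 10.3 pos [0.5903 0.1511 0.1456] jaw 89.4 tilt [-0.  0. -1.] F [ 1.2 -0.3 -4.4] w 0.0232 q [ 0.07  0.6   1.54  0.    1.   -1.49]
(np.float64(0.09895934912708851), np.float64(82.44814362123437), array([0.53351726, 0.16018901]), array([0.59002286, 0.15269788]))
flat [ 0.54818626 -0.00072156  0.058     ]
-7 [0.59151694 0.0567802 ]
-7.6 [0.59211671 0.0563233 ]
-8 [0.59251389 0.05601522]
```

```bash
python3 - <<'E'
import cv2
i=cv2.imread('pics/side0.png')
cv2.imwrite('pics/z3.png',cv2.resize(i[195:285,195:335],(784,504),interpolation=cv2.INTER_CUBIC))
E
```

```text
(no output)
```

View pics/z3.png

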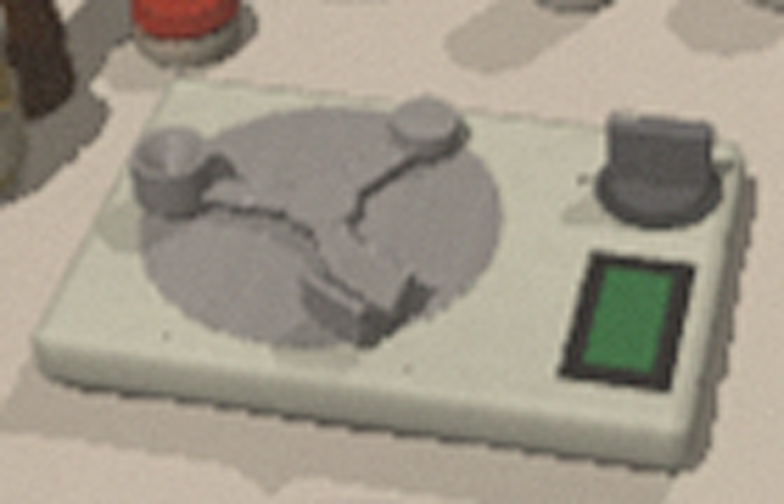

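```bash
python3 - <<'E'
import cv2
from h import *
i=cv2.imread('pics/side0.png')
cv2.imwrite('pics/z4.png',cv2.resize(i[280:360,205:310],(787,600),interpolation=cv2.INTER_CUBIC))
c=robot.camera('side')
f=lambda u,v:(195+(u+.5)/5.6-.5,195+(v+.5)/5.6-.5)
co=pix2w(c,*f(172,150),.070);fl=pix2w(c,*f(427,118),.058)
print(co,fl,np.linalg.norm((co-fl)[:2]),np.degrees(np.arctan2(*(co-fl)[[1,0]]))-30)
print(pix2w(c,*f(662,121),.080))
m=(co+fl)[:2]/2; t=np.radians(-7.6-60); print(m-.036*np.array([np.cos(t),np.sin(t)]))
E
```

```text
[0.66268897 0.03983237 0.07      ] [ 0.54703623 -0.00493892  0.058     ] 0.12401623402549501 -8.837671060528944
[0.43357496 0.01990296 0.08      ]
[0.59114407 0.05073038]
```

View pics/z4.png

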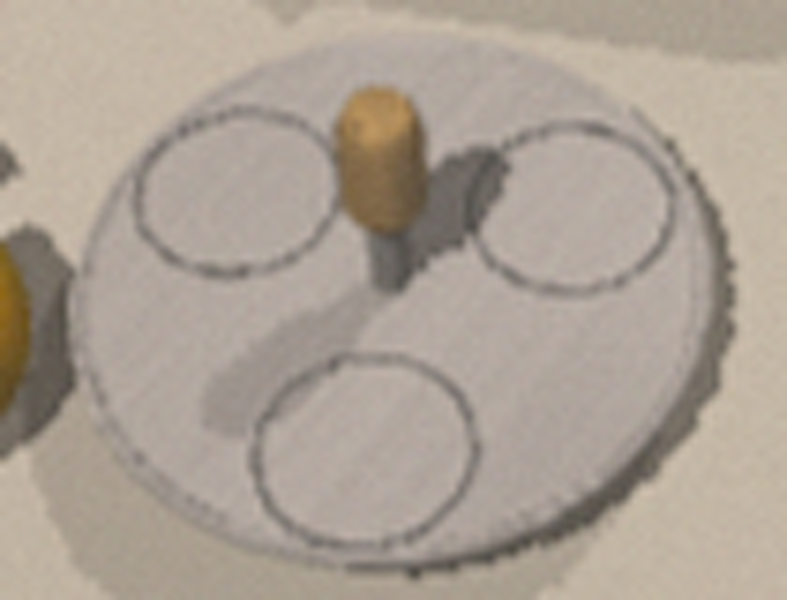

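```bash
python3 - <<'E'
from h import *
c=robot.camera('side')
f=lambda u,v:(205+(u+.5)/7.495-.5,280+(v+.5)/7.5-.5)
C=[pix2w(c,*f(*p),.024) for p in [(238,190),(573,207),(366,450)]]
m=np.mean(C,0);print(m,[np.linalg.norm(p-m).round(4) for p in C],[np.degrees(np.arctan2(*(p-m)[[1,0]])).round(1) for p in C])
E
```

```text
[0.54979489 0.30391522 0.024     ] [np.float64(0.0576), np.float64(0.0575), np.float64(0.0574)] [np.float64(-30.4), np.float64(-150.7), np.float64(89.6)]
```

```bash
python3 -m creep '[[[-10,0,0],0,0],[[-18,0,0],0,0],[[-22,0,0],0,0],[[-20,0,-1],0,0],[[-15,0,0],0,0],[[-9,0,0],0,0],[[-5,0,0],0,0],[[0,0,0],0,0]]'; python3 -m creep '[[[0,0,0],0,0],[[0,0,0],0,0],[[0,0,0],0,0],[[0,0,0],0,0],[[0,0,0],0,0],[[0,0,0],0,0]]'; python3 - <<'E'
from h import *
plan([.5905,.0518,.125],89.3)
snap('wrist','w9');snap('side','s9')
E
```

```text
time: 11.25
position: [0.5905, 0.0509, 0.1456]
tool_rot: [-0.503, -0.497, 0.497, 0.503]
ft_force: [0.6, 0.3, -4.3]
grip_width: 0.0234
time: 11.85
position: [0.5905, 0.0515, 0.1456]
tool_rot: [0.503, 0.497, -0.497, -0.503]
ft_force: [0.2, 0.9, -4.1]
grip_width: 0.0232
t 11.8 pos [0.5905 0.0515 0.1456] jaw 89.4 tilt [ 0.  0. -1.] F [ 0.2  0.9 -4.1] w 0.0232 q [-0.1   0.58  1.59  0.    0.97 -1.66]
shift tool mm now [ 0.3 20.6 -0. ]
  turn 0.002 rad shift after [ 0.3 20.6 -0. ]
  turn -3.140 rad shift after [-0.3 20.6  0. ]
```

View pics/w9.png

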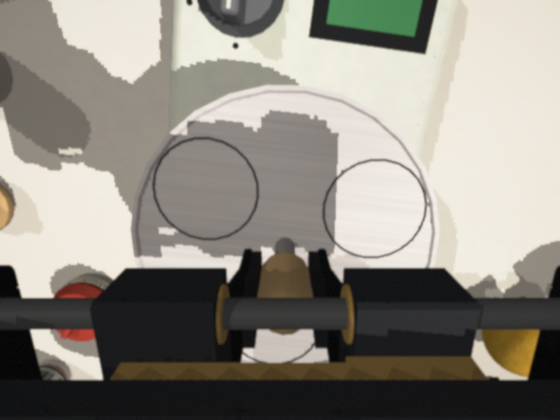

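View pics/s9.png

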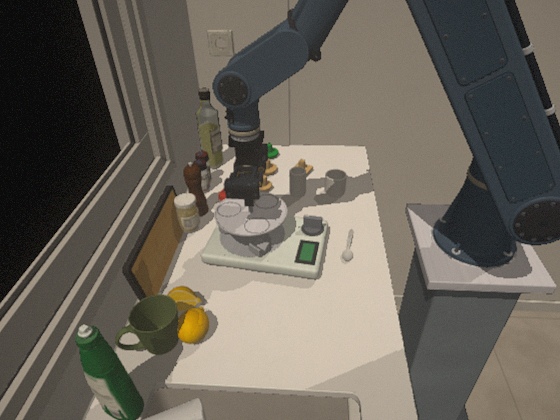

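```bash
python3 -m creep '[[[0,4,0],0,0],[[0,4,0],0,0],[[0,4,0],0,0],[[0,4,0],0,0],[[0,4,0],0,0],[[0,0,0],0,0],[[0,0,0],0,0],[[0,0,0],0,0]]'; python3 - <<'E'
from h import *
plan([.5905,.0518,.1137],89.3)
snap('side','s10')
i=cv2.imread('pics/s10.png')
cv2.imwrite('pics/z5.png',cv2.resize(i[185:285,195:335],(784,560),interpolation=cv2.INTER_CUBIC))
E
```

```text
time: 12.75
position: [0.5906, 0.0513, 0.1257]
tool_rot: [0.503, 0.497, -0.497, -0.503]
ft_force: [-1.3, 0.6, -4.8]
grip_width: 0.0233
t 12.8 pos [0.5906 0.0513 0.1257] jaw 89.4 tilt [ 0. -0. -1.] F [-1.3  0.6 -4.8] w 0.0233 q [-0.1   0.61  1.6   0.    0.93 -1.66]
shift tool mm now [ 0.5 12.   0.2]
  turn 0.001 rad shift after [ 0.5 12.   0.2]
  turn -3.140 rad shift after [-0.5 12.  -0.1]
```

View pics/z5.png

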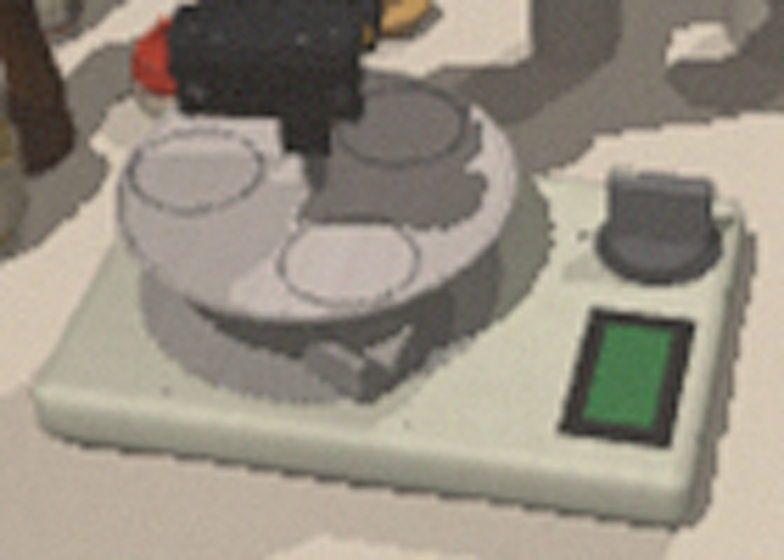

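```bash
python3 - <<'E'
from h import *
c=robot.camera('side')
f=lambda u,v:(195+(u+.5)/5.6-.5,185+(v+.5)/5.6-.5)
C=[pix2w(c,*f(*p),.094) for p in [(197,172),(403,123),(349,262)]]
m=np.mean(C,0);print(m,[np.linalg.norm(p-m).round(4) for p in C],[np.degrees(np.arctan2(*(p-m)[[1,0]])).round(1) for p in C])
E
```

```text
[0.59143387 0.04991058 0.094     ] [np.float64(0.0567), np.float64(0.0592), np.float64(0.058)] [np.float64(-6.2), np.float64(-126.1), np.float64(111.7)]
```

```bash
python3 -m creep '[[[0,2,0],0,0],[[0,2,0],0,0],[[0,2,0],0,0],[[0,1,0],0,0],[[0,1,0],0,0],[[0,0,0],0,0],[[0,0,0],0,0],[[0,0,0],0,0]]'; python3 -m creep '[[[0,1,0],0,0],[[0,0,0],0,0]]';python3 -m creep '[[[0,1,0],0,0],[[0,0,0],0,0]]'
```

```text
time: 13.65
position: [0.5905, 0.0513, 0.1176]
tool_rot: [0.503, 0.497, -0.497, -0.503]
ft_force: [0.1, 0.7, -4.3]
grip_width: 0.0234
time: 13.85
position: [0.5905, 0.0513, 0.1165]
tool_rot: [0.503, 0.497, -0.497, -0.503]
ft_force: [0.4, -0.2, -5.2]
grip_width: 0.0232
time: 14.05
position: [0.5907, 0.0515, 0.1157]
tool_rot: [0.503, 0.497, -0.497, -0.503]
ft_force: [0.8, 1.2, -3.8]
grip_width: 0.0235
```

```bash
python3 -m creep '[[[0,1,0],0,0],[[0,0,0],0,0]]';python3 -m creep '[[[0,1,0],0,0],[[0,0,0],0,0]]';python3 -m creep '[[[0,0.5,0],0,0],[[0,0,0],0,0]]'
```

```text
time: 14.25
position: [0.591, 0.0516, 0.1148]
tool_rot: [0.503, 0.498, -0.497, -0.503]
ft_force: [0.3, 0.8, -2.7]
grip_width: 0.0235
time: 14.45
position: [0.5912, 0.0517, 0.1145]
tool_rot: [0.503, 0.498, -0.497, -0.502]
ft_force: [-0.2, 3.5, 2.6]
grip_width: 0.0233
time: 14.65
position: [0.5912, 0.0517, 0.1144]
tool_rot: [0.503, 0.498, -0.497, -0.502]
ft_force: [-0.2, 3.2, 5.4]
grip_width: 0.0229
```

```bash
python3 -m creep '[[[0,0,0],0,0.4],[[0,0,0],0,0.4],[[0,0,0],0,0.4],[[0,0,0],0,0.4],[[0,0,0],0,0.4],[[0,0,0],0,0.4]]';python3 - <<'E'
from h import *
plan()
snap('wrist','w11');snap('side','s11')
i=cv2.imread('pics/s11.png')
cv2.imwrite('pics/z6.png',cv2.resize(i[185:285,195:335],(784,560),interpolation=cv2.INTER_CUBIC))
E
```

```text
time: 15.25
position: [0.5904, 0.0512, 0.1129]
tool_rot: [-0.503, -0.497, 0.497, 0.503]
ft_force: [-0.7, 0.0, 0.1]
grip_width: 0.0349
t 15.2 pos [0.5904 0.0512 0.1129] jaw 89.4 tilt [-0. -0. -1.] F [-0.7  0.   0.1] w 0.0349 q [-0.1   0.63  1.61 -0.    0.9  -1.66]
```

View pics/z6.png

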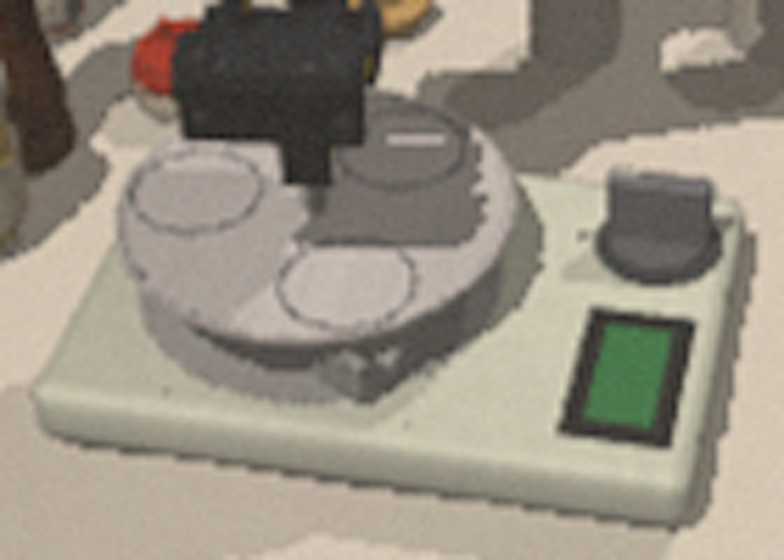

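View pics/w11.png

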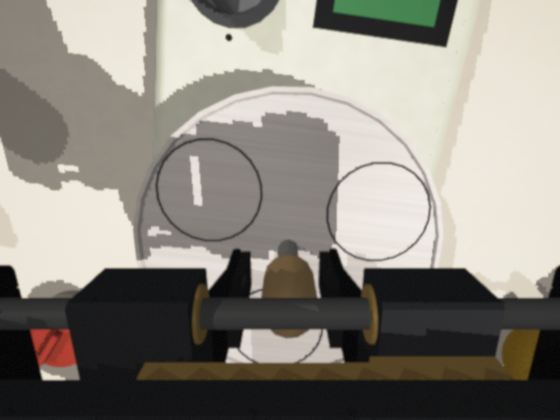

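```bash
python3 -m creep '[[[0,0,0],0,0.7],[[0,0,0],0,0.7],[[0,0,0],0,0.7],[[0,0,0],0,0.7],[[0,-20,0],0,0.7],[[0,-30,0],0,0.7],[[0,-40,0],0,0.7],[[0,-40,0],0,0.7]]';python3 -m creep '[[[0,0,45],0,1],[[0,0,45],0,1],[[0,0,30],0,1],[[0,0,20],0,1],[[0,0,0],0,1],[[0,0,0],0,1]]';python3 - <<'E'
from h import *
plan([.433,.020,.15],-97.6)
snap('wrist','w12');snap('side','s12')
i=cv2.imread('pics/s12.png')
cv2.imwrite('pics/z7.png',cv2.resize(i[185:285,195:335],(784,560),interpolation=cv2.INTER_CUBIC))
E
```

```text
time: 16.15
position: [0.5899, 0.0513, 0.2439]
tool_rot: [-0.502, -0.497, 0.498, 0.503]
ft_force: [0.2, -1.2, -0.0]
grip_width: 0.0609
time: 16.75
position: [0.4514, 0.0527, 0.2436]
tool_rot: [0.503, 0.498, -0.497, -0.502]
ft_force: [0.3, -0.4, 0.7]
grip_width: 0.0864
t 16.8 pos [0.4514 0.0527 0.2436] jaw 89.4 tilt [ 0.002 -0.    -1.   ] F [ 0.3 -0.4  0.7] w 0.0864 q [-0.13  0.27  1.82  0.    1.05 -1.69]
shift tool mm now [-32.9  93.6  18.3]
  turn 0.122 rad shift after [-34.8  93.6  14.2]
  turn -3.020 rad shift after [ 34.9  93.6 -13.7]
```

View pics/z7.png

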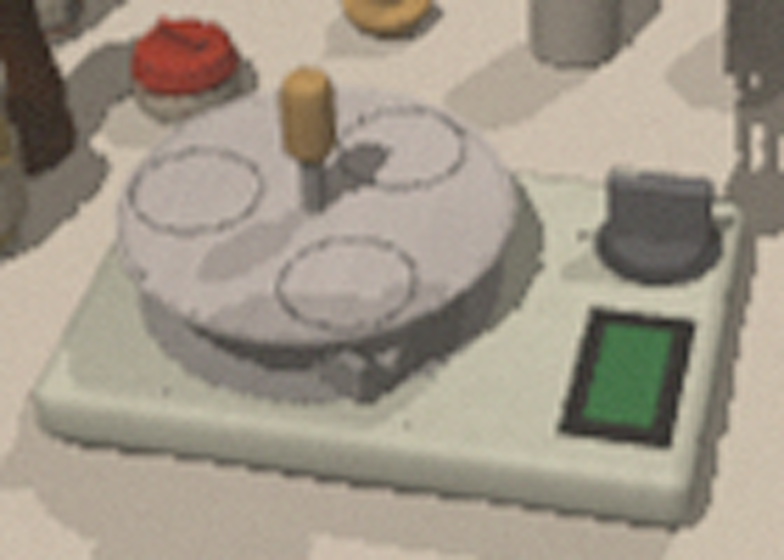

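View pics/w12.png

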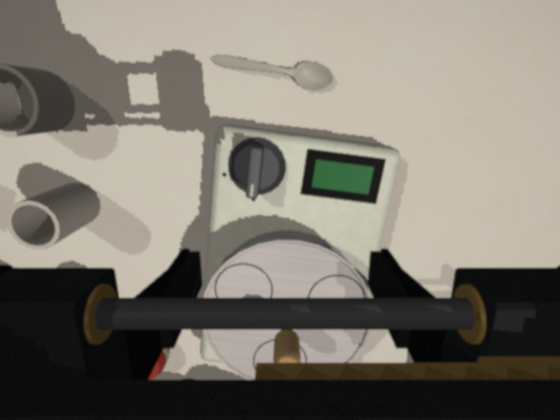

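```bash
python3 - <<'E'
from h import *
c=robot.camera('side')
f=lambda u,v:(195+(u+.5)/5.6-.5,185+(v+.5)/5.6-.5)
for z in (.082,):
  C=[pix2w(c,*f(*p),z) for p in [(196,190),(402,147),(347,284)]]
  m=np.mean(C,0);print(m,[np.linalg.norm(p-m).round(4) for p in C],[np.degrees(np.arctan2(*(p-m)[[1,0]])).round(1) for p in C])
print('handletop',pix2w(c,*f(309,75),.154))
p=np.array([.5905,.051]); 
c=robot.camera('wrist')
# knob bar ends top at z .08
a=pix2w(c,257,148,.08);b=pix2w(c,253,195,.08);print('knob',a,b,(a+b)/2,np.linalg.norm(a-b),np.degrees(np.arctan2(*(a-b)[[1,0]])))
print(w2pix(c,[.4325,.0205,.08]))
plan()
E
```

```text
[0.59278371 0.05071943 0.082     ] [np.float64(0.0576), np.float64(0.0578), np.float64(0.0581)] [np.float64(-8.5), np.float64(-128.0), np.float64(111.5)]
handletop [0.59113301 0.0479471  0.154     ]
knob [0.41081351 0.02830631 0.08      ] [0.45601808 0.02283581 0.08      ] [0.4334158  0.02557106 0.08      ] 0.04553438046754887 173.099818681689
[249.59432654 171.08521562]
t 16.9 pos [0.4519 0.0526 0.2431] jaw 89.4 tilt [ 0.001 -0.    -1.   ] F [0.8 0.7 0.6] w 0.0870 q [-0.13  0.27  1.82  0.    1.05 -1.69]
```

```bash
cat >> h.py <<'E'
def overlay(src,dst,c,ctr,yaw,ztop,roi,sc,dxy=(0,0)):
    i=cv2.imread(src); x0,y0,x1,y1=roi
    im=cv2.resize(i[y0:y1,x0:x1],None,fx=sc,fy=sc,interpolation=cv2.INTER_CUBIC)
    def draw(cx,cy,r,z,col):
        P=[w2pix(c,[cx+r*np.cos(t),cy+r*np.sin(t),z]) for t in np.linspace(0,2*np.pi,60)]
        q=np.array([[(p[0]+.5-x0)*sc-.5,(p[1]+.5-y0)*sc-.5] for p in P]).round().astype(int)
        cv2.polylines(im,[q],True,col,1)
    for k in (0,120,240):
        t=np.radians(yaw+k); draw(ctr[0]+.057*np.cos(t),ctr[1]+.057*np.sin(t),.03,ztop,(0,0,255))
    draw(*ctr,.092,ztop,(0,255,0))
    draw(*ctr,.006,ztop+.074-.003,(255,0,0))
    cv2.imwrite(dst,im)
E
python3 - <<'E'
from h import *
c=robot.camera('side')
overlay('pics/s12.png','pics/z8.png',c,(.5923,.0500),-8,.082,(195,185,335,285),5.6)
E
```

```text
(no output)
```

View pics/z8.png

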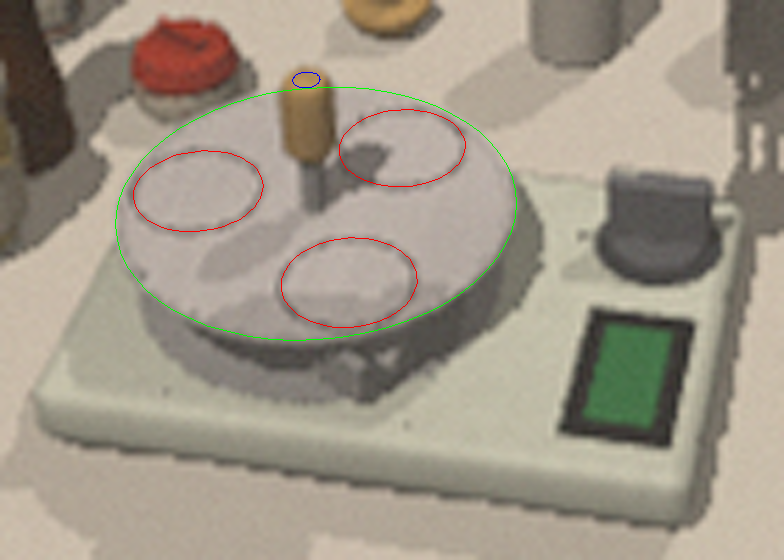

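```bash
python3 -m creep '[[[-9,0,4],0.06,0.6],[[-9,15,4],0.066,0.6],[[-9,20,4],0,0.6],[[-7,25,2],0,0.6],[[0,20,0],0,0.6],[[0,0,0],0,0.6],[[0,0,0],0,0.6],[[0,0,0],0,0.6]]';python3 - <<'E'
from h import *
plan([.433,.021,.052],82.2)
c=snap('wrist','w13'); print(w2pix(c,[.433,.021,.08]))
E
```

```text
time: 17.8
position: [0.4347, 0.02, 0.1639]
tool_rot: [0.534, 0.465, -0.464, -0.532]
ft_force: [-0.1, -0.6, -0.5]
grip_width: 0.0522
t 17.8 pos [0.4347 0.02   0.1639] jaw 82.2 tilt [ 0.002 -0.    -1.   ] F [-0.1 -0.6 -0.5] w 0.0522 q [-0.21  0.37  1.96  0.    0.81 -1.65]
shift tool mm now [  0.7 111.9   2.1]
  turn -0.000 rad shift after [  0.7 111.9   2.1]
  turn 3.141 rad shift after [ -0.7 111.9  -1.6]
[284.14876117 214.22064694]
```

View pics/w13.png

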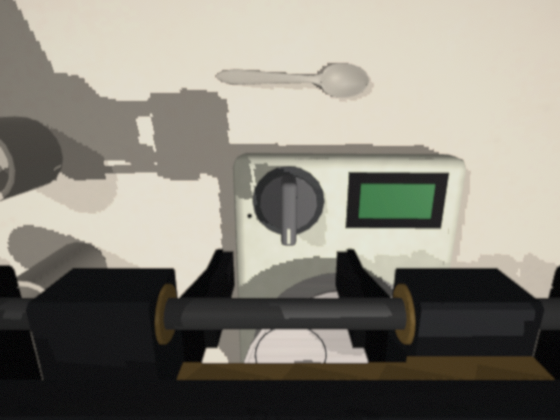

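```bash
python3 -m creep '[[[2,20,1],0,0.6],[[0,25,0],0,0.6],[[0,20,0],0,0.6],[[0,15,0],0,0.6],[[0,10,0],0,0.6],[[0,0,0],0,0.6],[[0,0,0],0,0.6],[[0,0,0],0,0.6]]';python3 - <<'E'
from h import *
plan([.433,.021,.052],82.2)
c=snap('wrist','w14'); 
E
```

```text
time: 18.65
position: [0.4336, 0.0222, 0.0739]
tool_rot: [0.534, 0.465, -0.464, -0.532]
ft_force: [0.3, -0.0, 0.8]
grip_width: 0.0522
t 18.6 pos [0.4336 0.0222 0.0739] jaw 82.2 tilt [ 0.002 -0.    -1.   ] F [ 0.3 -0.   0.8] w 0.0522 q [-0.21  0.56  2.03 -0.    0.55 -1.64]
shift tool mm now [-1.2 21.9  0.5]
  turn -0.000 rad shift after [-1.2 21.9  0.5]
  turn 3.141 rad shift after [ 1.2 21.9 -0.4]
```

View pics/w14.png

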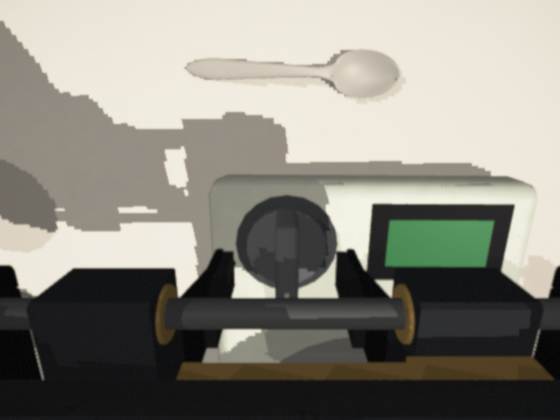

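```bash
python3 -m creep '[[[0,8,0],0,0.6],[[0,7,0],0,0.6],[[0,4,0],0,0.6],[[0,2,0],0,0.6],[[0,0,0],0,0.6],[[0,0,0],0,0.6],[[0,0,0],0,0.6]]';python3 -m creep '[[[0,0,0],0,0],[[0,0,0],0,0],[[0,0,0],0,0],[[0,0,0],0,0],[[0,0,0],0,0],[[0,0,0],0,0],[[0,0,0],0,0],[[0,0,0],0,0]]' 40;python3 - <<'E'
from h import *
plan([.433,.021,.052],82.2)
c=snap('wrist','w15'); 
E
```

```text
time: 19.4
position: [0.433, 0.0222, 0.0522]
tool_rot: [0.533, 0.465, -0.465, -0.533]
ft_force: [0.2, -0.1, -0.4]
grip_width: 0.0524
time: 20.2
position: [0.433, 0.0231, 0.0521]
tool_rot: [-0.533, -0.465, 0.464, 0.534]
ft_force: [0.6, 5.2, 0.7]
grip_width: 0.0114
t 20.2 pos [0.433  0.0231 0.0521] jaw 82.1 tilt [ 0.     0.001 -1.   ] F [0.6 5.2 0.7] w 0.0114 q [-0.21  0.61  2.04  0.    0.49 -1.64]
shift tool mm now [-2.1  0.1 -0.3]
  turn -0.002 rad shift after [-2.1  0.1 -0.3]
  turn 3.139 rad shift after [2.1 0.1 0.3]
```

View pics/w15.png

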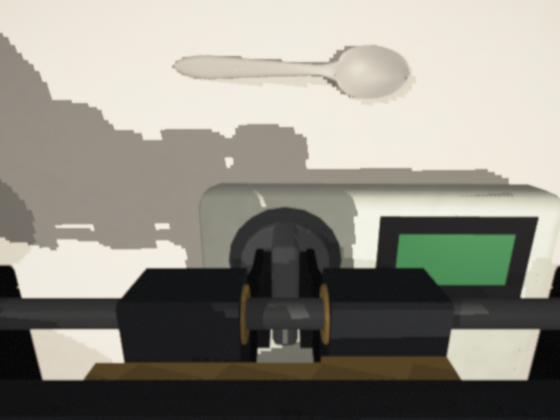

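```bash
python3 -m creep '[[[1,0,0],0,0],[[0,0,0],0.08,0],[[0,0,0],0.08,0],[[0,0,0],0.08,0],[[0,0,0],0.08,0],[[0,0,0],0.08,0],[[0,0,0],0.08,0],[[0,0,0],0.08,0]]';python3 -m creep '[[[0,0,0],0.08,0],[[0,0,0],0.08,0],[[0,0,0],0.08,0],[[0,0,0],0.08,0],[[0,0,0],0.08,0],[[0,0,0],0.08,0],[[0,0,0],0.08,0],[[0,0,0],0.04,0]]';python3 -m creep '[[[0,0,0],0,0],[[0,0,0],0,0],[[0,0,0],0,0]]';python3 - <<'E'
from h import *
plan([.433,.021,.052],82.2)
c=snap('wrist','w16'); snap('side','s16')
E
```

```text
time: 21.05
position: [0.4333, 0.0237, 0.0521]
tool_rot: [-0.641, -0.298, 0.298, 0.641]
ft_force: [1.1, 4.2, 0.6]
grip_width: 0.0118
time: 21.85
position: [0.4339, 0.0241, 0.0521]
tool_rot: [-0.7, -0.096, 0.094, 0.701]
ft_force: [2.4, 7.3, -0.4]
grip_width: 0.0119
time: 22.15
position: [0.4339, 0.0241, 0.0521]
tool_rot: [-0.7, -0.097, 0.095, 0.701]
ft_force: [3.2, 6.5, -1.3]
grip_width: 0.0117
t 22.1 pos [0.4339 0.0241 0.0521] jaw 15.6 tilt [ 0.002  0.001 -1.   ] F [ 3.2  6.5 -1.3] w 0.0117 q [-0.2   0.61  2.04  0.    0.49 -0.48]
shift tool mm now [-1.7  0.1 -2.8]
  turn -1.163 rad shift after [-3.2  0.1  0.5]
  turn 1.979 rad shift after [ 3.2  0.1 -0.5]
```

View pics/w16.png

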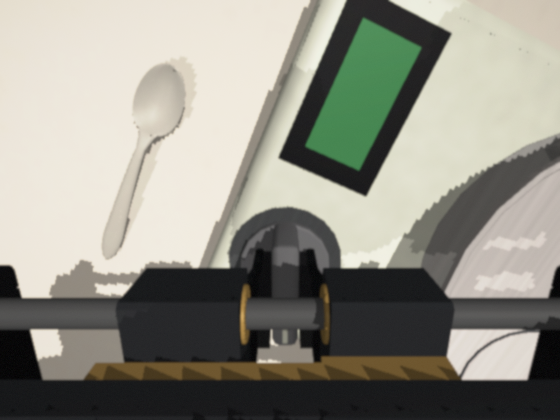

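```bash
python3 -m creep '[[[0,0,0],0,0.5],[[0,0,0],0,0.5],[[0,0,0],0,0.5],[[0,0,0],0,0.5],[[0,0,0],0,0.5],[[0,0,0],0,0.5],[[0,-30,0],0,0.5],[[0,-40,0],0,0.5]]';python3 -m creep '[[[0,-40,0],0,1],[[0,-40,0],0,1],[[0,-10,0],0,1],[[0,0,0],0,1],[[0,0,0],0,1],[[0,0,0],0,1]]';python3 - <<'E'
from h import *
plan([.4818,-.1955,.25])
c=snap('wrist','w17'); snap('side','s17'); c=robot.camera('side')
overlay('pics/s17.png','pics/z9.png',c,(.5923,.0500),-8,.078,(195,185,335,285),5.6)
E
```

```text
time: 23.05
position: [0.4314, 0.0234, 0.1214]
tool_rot: [-0.7, -0.095, 0.098, 0.701]
ft_force: [0.6, -0.3, -0.5]
grip_width: 0.0435
time: 23.65
position: [0.4317, 0.0234, 0.2104]
tool_rot: [-0.7, -0.095, 0.098, 0.701]
ft_force: [-0.1, 0.6, -0.5]
grip_width: 0.0823
t 23.6 pos [0.4317 0.0234 0.2104] jaw 15.7 tilt [-0.004  0.001 -1.   ] F [-0.1  0.6 -0.5] w 0.0823 q [-0.21  0.29  1.91 -0.    0.95 -0.48]
shift tool mm now [ -11.1  -39.9 -224.3]
```

View pics/w17.png

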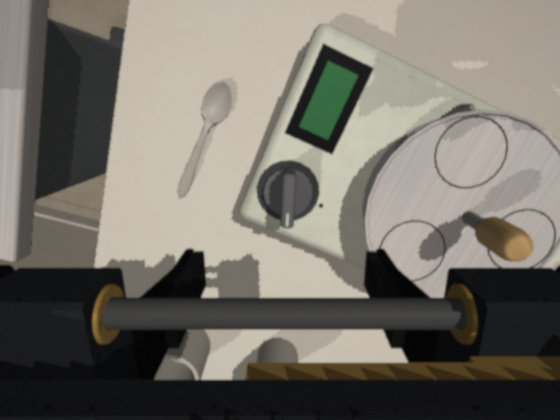

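View pics/z9.png

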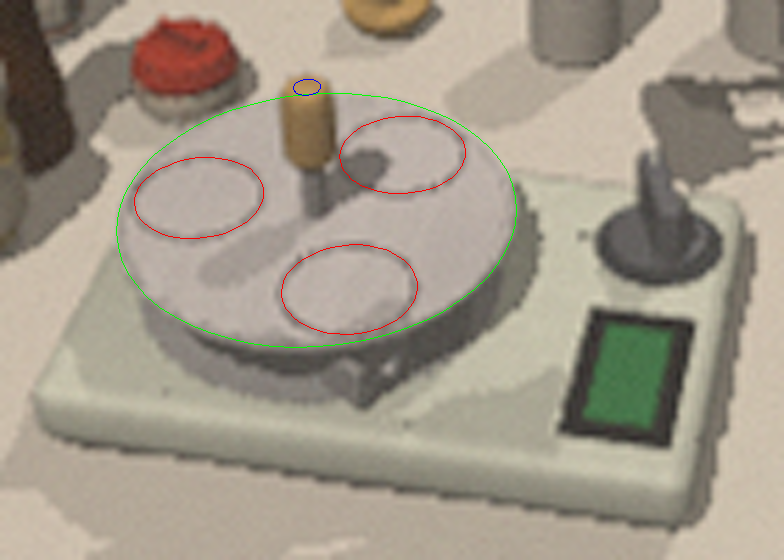

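```bash
python3 -m creep '[[[0,0,0],-0.145,1],[[0,0,0],-0.145,1],[[0,0,0],-0.145,1],[[0,0,0],-0.145,1],[[0,0,0],-0.145,1],[[0,0,0],-0.145,1],[[0,0,0],-0.145,1],[[0,0,0],-0.145,1]]';python3 - <<'E'
from h import *
plan([.4818,-.1955,.21])
E
```

```text
time: 24.6
position: [0.4326, 0.0233, 0.2112]
tool_rot: [-0.531, -0.466, 0.467, 0.532]
ft_force: [-1.0, -0.5, 0.1]
grip_width: 0.0868
t 24.6 pos [0.4326 0.0233 0.2112] jaw 82.5 tilt [-0.002  0.    -1.   ] F [-1.  -0.5  0.1] w 0.0868 q [-0.21  0.29  1.9  -0.    0.95 -1.65]
shift tool mm now [-210.5    1.1  -77.3]
```

```bash
python3 -m creep '[[[-20,0,-7],0,1],[[-38,0,-14],0,1],[[-42,0,-15],0,1],[[-42,0,-15],0,1],[[-38,0,-14],0,1],[[-20,0,-8],0,1],[[-10,0,-4],0,1],[[0,0,0],0,1]]';python3 -m creep '[[[0,20,0],0,1],[[0,20,0],0,1],[[0,0,0],0,1],[[0,0,0],0,1],[[0,0,0],0,1],[[0,0,0],0,1],[[0,0,0],0,1]]';python3 - <<'E'
from h import *
plan([.4818,-.1955,.041])
c=snap('wrist','w18'); print(w2pix(c,[.4818,-.1955,.084]))
snap('top','t18')
E
```

```text
time: 25.4
position: [0.4806, -0.1956, 0.2114]
tool_rot: [-0.533, -0.464, 0.464, 0.534]
ft_force: [-0.4, -0.6, -0.4]
grip_width: 0.0871
time: 26.1
position: [0.4811, -0.1954, 0.1729]
tool_rot: [0.533, 0.465, -0.465, -0.532]
ft_force: [-0.3, -0.9, -0.1]
grip_width: 0.087
t 26.1 pos [ 0.4811 -0.1954  0.1729] jaw 82.2 tilt [ 0.001 -0.001 -1.   ] F [-0.3 -0.9 -0.1] w 0.0870 q [-0.6   0.46  1.75  0.    0.94 -2.04]
shift tool mm now [ 1.000e-01  1.319e+02 -6.000e-01]
[283.22908924 215.51129754]
```

View pics/w18.png

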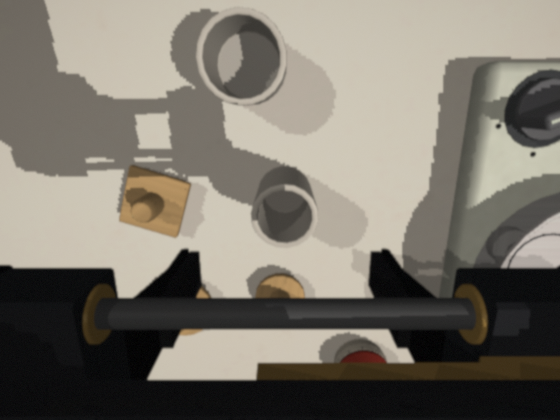

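View pics/t18.png

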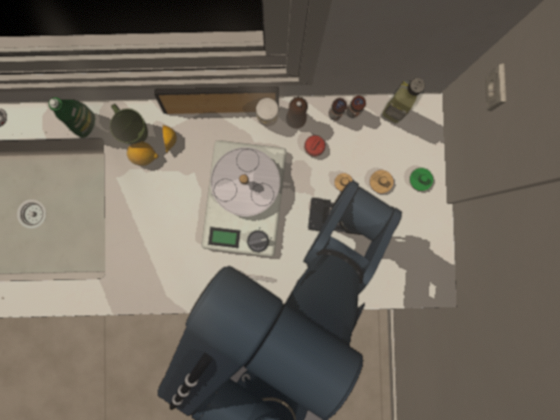

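```bash
python3 -m creep '[[[0,20,0],0,1],[[0,30,0],0,1],[[0,30,0],0,1],[[0,25,0],0,1],[[0,15,0],0,1],[[0,10,0],0,1],[[0,0,0],0,1],[[0,0,0],0,1]]' 30;python3 -m creep '[[[0,0,0],0,0.3],[[0,0,0],0,0.3],[[0,0,0],0,0.3],[[0,0,0],0,0.3],[[0,0,0],0,0.3],[[0,0,0],0,0.3],[[0,0,0],0,0.3],[[0,0,0],0,0.3]]' 30;python3 - <<'E'
from h import *
plan([.4818,-.1955,.041])
c=snap('wrist','w19')
E
```

```text
time: 27.0
position: [0.4811, -0.1956, 0.0425]
tool_rot: [0.533, 0.465, -0.465, -0.533]
ft_force: [-1.0, -0.6, -0.5]
grip_width: 0.0874
time: 27.8
position: [0.4808, -0.1955, 0.0422]
tool_rot: [0.533, 0.465, -0.465, -0.533]
ft_force: [-0.8, -0.9, 1.6]
grip_width: 0.0521
t 27.8 pos [ 0.4808 -0.1955  0.0422] jaw 82.2 tilt [ 0. -0. -1.] F [-0.8 -0.9  1.6] w 0.0521 q [-0.6   0.68  1.84 -0.    0.63 -2.04]
shift tool mm now [ 0.1  1.2 -1. ]
```

View pics/w19.png

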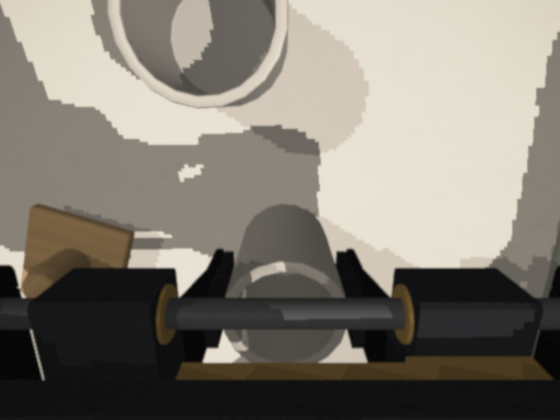

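```bash
python3 -m creep '[[[0,-10,0],0,0.3],[[0,-20,0],0,0.3],[[0,-30,0],0,0.3],[[0,-30,0],0,0.3],[[0,-20,0],0,0.3],[[0,-10,0],0,0.3],[[0,0,0],0,0.3],[[0,0,0],0,0.3]]';python3 - <<'E'
from h import *
plan([.6469,-.06,.162],82)
E
```

```text
time: 28.65
position: [0.48, -0.1948, 0.1614]
tool_rot: [-0.532, -0.465, 0.465, 0.534]
ft_force: [-0.1, -0.1, -2.2]
grip_width: 0.052
t 28.6 pos [ 0.48   -0.1948  0.1614] jaw 82.2 tilt [-0.001  0.001 -1.   ] F [-0.1 -0.1 -2.2] w 0.0520 q [-0.6   0.47  1.76  0.    0.91 -2.04]
shift tool mm now [ 156.3   -0.7 -147. ]
  turn 0.003 rad shift after [ 156.7   -0.7 -146.5]
  turn -3.139 rad shift after [-156.7   -0.5  146.5]
```

```bash
python3 -m creep '[[[10,0,-10],0,0.3],[[20,0,-19],0,0.3],[[27,0,-25],0,0.3],[[30,0,-28],0,0.3],[[30,0,-28],0,0.3],[[22,0,-20],0,0.3],[[12,0,-11],0,0.3],[[6,0,-6],0,0.3]]';python3 -m creep '[[[0,0,0],0,0.3],[[0,0,0],0,0.3],[[0,0,0],0,0.3],[[0,0,0],0,0.3]]';python3 - <<'E'
from h import *
plan([.6469,.0433,.162],82)
snap('wrist','w20')
E
```

```text
time: 29.45
position: [0.6486, -0.0573, 0.1601]
tool_rot: [-0.532, -0.465, 0.466, 0.533]
ft_force: [0.2, 0.0, -2.5]
grip_width: 0.0519
time: 29.85
position: [0.647, -0.0606, 0.1621]
tool_rot: [-0.533, -0.464, 0.464, 0.533]
ft_force: [-0.4, -0.0, -2.4]
grip_width: 0.0525
t 29.9 pos [ 0.647  -0.0606  0.1621] jaw 82.1 tilt [-0.001  0.    -1.   ] F [-0.4 -0.  -2.4] w 0.0525 q [-0.26  0.63  1.42 -0.    1.09 -1.7 ]
shift tool mm now [1.029e+02 1.000e-01 1.440e+01]
  turn 0.002 rad shift after [1.029e+02 1.000e-01 1.460e+01]
  turn -3.140 rad shift after [-1.029e+02  1.000e-01 -1.460e+01]
```

View pics/w20.png

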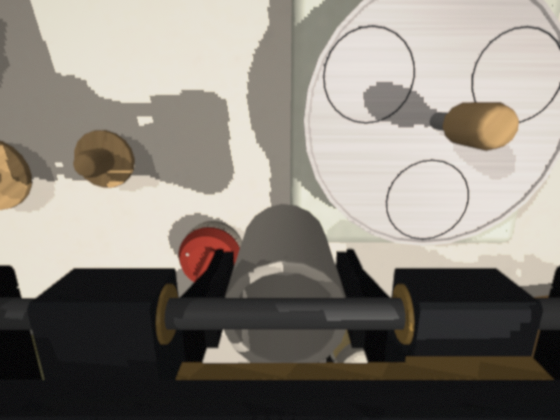

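```bash
python3 -m creep '[[[8,0,1],0,0.3],[[16,0,2],0,0.3],[[22,0,3],0,0.3],[[22,0,3],0,0.3],[[18,0,3],0,0.3],[[11,0,2],0,0.3],[[6,0,0.5],0,0.3],[[0,0,0],0,0.3]]';python3 -m creep '[[[0,8,0],0,0.3],[[0,8,0],0,0.3],[[0,5,0],0,0.3],[[0,0,0],0,0.3],[[0,0,0],0,0.3],[[0,0,0],0,0.3],[[0,0,0],0,0.3]]';python3 - <<'E'
from h import *
plan([.6469,.0433,.120],82)
c=snap('wrist','w21');snap('side','s21')
for u,v in [(.6469,.0433)]: print(w2pix(c,[u,v,.078]))
c=robot.camera('side')
overlay('pics/s21.png','pics/z10.png',c,(.5923,.0500),-8,.078,(195,155,335,255),5.6)
E
```

```text
time: 30.7
position: [0.6474, 0.0451, 0.1621]
tool_rot: [0.533, 0.465, -0.465, -0.533]
ft_force: [0.1, 0.3, -2.2]
grip_width: 0.052
time: 31.4
position: [0.6477, 0.0441, 0.1414]
tool_rot: [0.533, 0.465, -0.464, -0.533]
ft_force: [-0.0, 0.6, -2.0]
grip_width: 0.0519
t 31.4 pos [0.6477 0.0441 0.1414] jaw 82.2 tilt [ 0.001 -0.    -1.   ] F [-0.   0.6 -2. ] w 0.0519 q [-0.1   0.65  1.44 -0.    1.05 -1.54]
shift tool mm now [-0.9 21.4  0.7]
  turn 0.003 rad shift after [-0.9 21.4  0.7]
  turn -3.139 rad shift after [ 0.9 21.4 -0.6]
[281.72547313 225.05582535]
```

View pics/z10.png

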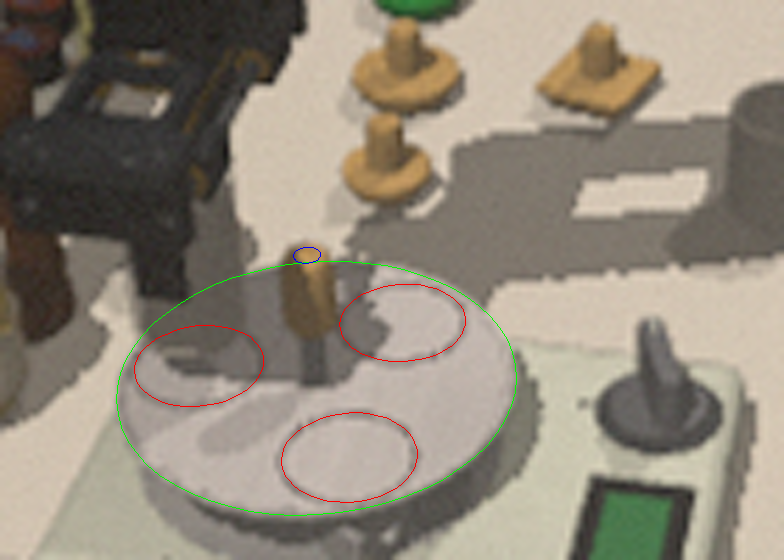

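View pics/w21.png

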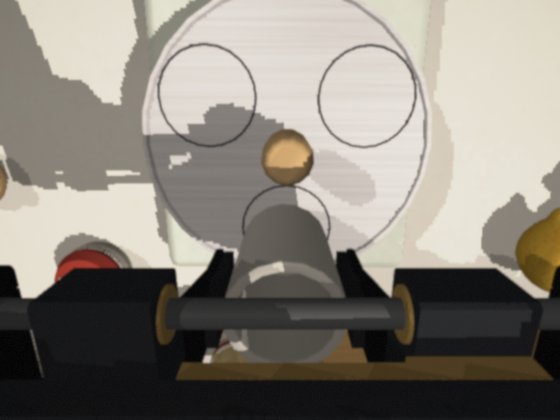

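```bash
python3 -m creep '[[[-0.5,6,0],0,0.3],[[0,5,0],0,0.3],[[0,4,0],0,0.3],[[0,2,0],0,0.3],[[0,1,0],0,0.3],[[0,0,0],0,0.3],[[0,0,0],0,0.3],[[0,0,0],0,0.3]]';python3 -m creep '[[[0,1,0],0,0.3],[[0,0,0],0,0.3],[[0,0,0],0,0.3]]';python3 -m creep '[[[0,1,0],0,0.3],[[0,0,0],0,0.3],[[0,0,0],0,0.3]]';python3 -m creep '[[[0,1,0],0,0.3],[[0,0,0],0,0.3],[[0,0,0],0,0.3]]'
```

```text
time: 32.35
position: [0.6475, 0.0437, 0.1233]
tool_rot: [0.533, 0.465, -0.465, -0.533]
ft_force: [0.2, -0.2, -3.1]
grip_width: 0.0517
time: 32.65
position: [0.6473, 0.0437, 0.1221]
tool_rot: [-0.533, -0.465, 0.465, 0.533]
ft_force: [-0.1, -0.2, -2.9]
grip_width: 0.0519
time: 32.95
position: [0.6473, 0.0437, 0.121]
tool_rot: [-0.533, -0.465, 0.465, 0.533]
ft_force: [0.6, -0.1, -2.6]
grip_width: 0.052
time: 33.25
position: [0.6475, 0.0437, 0.1205]
tool_rot: [0.533, 0.465, -0.465, -0.533]
ft_force: [-0.8, -0.4, 1.9]
grip_width: 0.0518
```

Contact at the expected height. Release and lift.

```bash
python3 -m creep '[[[0,0,0],0,1],[[0,0,0],0,1],[[0,0,0],0,1],[[0,0,0],0,1],[[0,0,0],0,1],[[0,0,0],0,1],[[0,0,0],0,1],[[0,0,0],0,1]]';python3 -m creep '[[[0,-20,0],0,1],[[0,-40,0],0,1],[[0,-40,0],0,1],[[-20,-20,0],0,1],[[-40,0,0],0,1],[[-40,0,0],0,1],[[-30,0,0],0,1],[[0,0,0],0,1]]';python3 - <<'E'
from h import *
plan([.366,-.209,.21],-38)
c=snap('wrist','w22');snap('side','s22')
c=robot.camera('side')
overlay('pics/s22.png','pics/z11.png',c,(.5923,.0500),-8,.078,(195,155,335,255),5.6)
E
```

```text
time: 34.05
position: [0.6473, 0.0437, 0.1201]
tool_rot: [0.533, 0.465, -0.465, -0.533]
ft_force: [-0.7, -0.1, -0.2]
grip_width: 0.0871
time: 34.85
position: [0.6293, -0.0892, 0.2402]
tool_rot: [0.535, 0.463, -0.464, -0.534]
ft_force: [0.4, -0.5, 0.6]
grip_width: 0.087
t 34.9 pos [ 0.6293 -0.0892  0.2402] jaw 81.9 tilt [ 0.    -0.002 -1.   ] F [ 0.4 -0.5  0.6] w 0.0870 q [-0.32  0.52  1.39 -0.    1.23 -1.74]
shift tool mm now [-155.6   30.3  243.8]
  turn -1.049 rad shift after [133.8  29.9 256.5]
  turn 2.093 rad shift after [-133.7   30.6 -256.4]
```

View pics/z11.png

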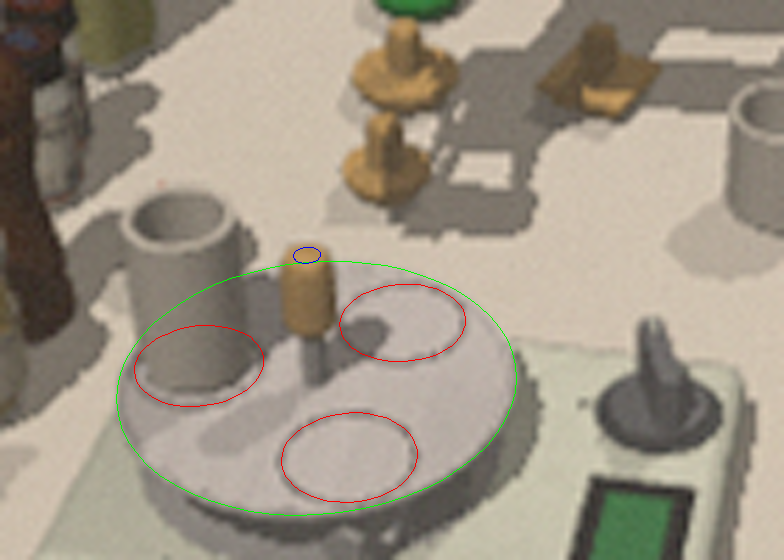

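View pics/w22.png

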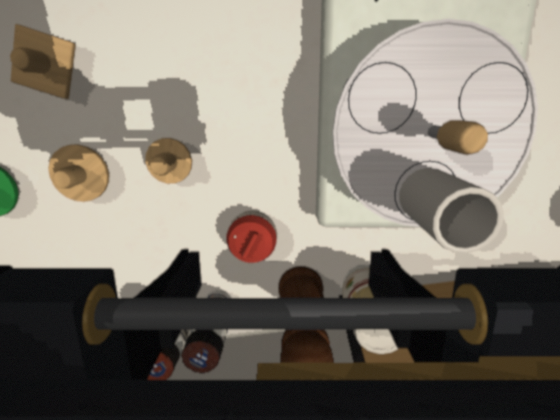

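```bash
python3 - <<'E'
from h import *
c=robot.camera('side')
f=lambda u,v:(195+(u+.5)/5.6-.5,155+(v+.5)/5.6-.5)
p=pix2w(c,*f(181,220),.162); t=np.radians(-8); q=np.array([.5923+.057*np.cos(t),.05+.057*np.sin(t)])
print(p,q,p[:2]-q)
E
```

```text
[0.64822447 0.04416649 0.162     ] [0.64874528 0.04206713] [-0.00052081  0.00209936]
```

```bash
python3 -m creep '[[[0,0,0],0.145,1],[[0,0,0],0.145,1],[[0,0,0],0.145,1],[[0,0,0],0.145,1],[[0,0,0],0.145,1],[[0,0,0],0.145,1],[[0,0,0],0.145,1],[[0,0,0],0.145,1]]';python3 -m creep '[[[0,0,0],0.145,1],[[0,0,0],0.145,1],[[0,0,0],0.145,1],[[0,0,0],0.145,1],[[0,0,0],0.145,1],[[0,0,0],0.145,1],[[0,0,0],0.06,1],[[0,0,0],0,1]]';python3 - <<'E'
from h import *
plan([.366,-.209,.21],-38)
E
```

```text
time: 35.85
position: [0.6297, -0.0832, 0.24]
tool_rot: [-0.701, -0.095, 0.095, 0.701]
ft_force: [-0.2, -0.6, -0.5]
grip_width: 0.087
time: 36.65
position: [0.6297, -0.0834, 0.24]
tool_rot: [-0.67, 0.227, -0.227, 0.67]
ft_force: [-0.0, -0.0, 0.2]
grip_width: 0.0871
t 36.6 pos [ 0.6297 -0.0834  0.24  ] jaw -37.4 tilt [-0.  0. -1.] F [-0.  -0.   0.2] w 0.0871 q [-0.31  0.52  1.39  0.    1.23  0.35]
shift tool mm now [-133.    30.  -260.1]
  turn 0.010 rad shift after [-130.5   30.  -261.4]
  turn -3.132 rad shift after [130.5  30.  261.3]
```

```bash
python3 -m creep '[[[-12,0,-24],0,1],[[-20,0,-39],0,1],[[-22,0,-43],0,1],[[-22,0,-43],0,1],[[-22,0,-43],0,1],[[-18,10,-36],0,1],[[-11,10,-21],0,1],[[-6,10,-11],0,1]]';python3 -m creep '[[[0,20,0],0,1],[[0,15,0],0,1],[[0,0,0],0,1],[[0,0,0],0,1],[[0,0,0],0,1],[[0,0,0],0,1]]';python3 - <<'E'
from h import *
plan([.366,-.209,.03])
c=snap('wrist','w23'); print(w2pix(c,[.366,-.209,.064]))
E
```

```text
time: 37.45
position: [0.3641, -0.2099, 0.2101]
tool_rot: [0.67, -0.227, 0.228, -0.669]
ft_force: [-0.6, -0.0, 0.0]
grip_width: 0.0871
time: 38.05
position: [0.3662, -0.2102, 0.1758]
tool_rot: [0.67, -0.227, 0.228, -0.669]
ft_force: [0.5, -0.1, -0.4]
grip_width: 0.087
t 38.0 pos [ 0.3662 -0.2102  0.1758] jaw -37.5 tilt [ 0.001 -0.001 -1.   ] F [ 0.5 -0.1 -0.4] w 0.0870 q [-0.79  0.34  1.97  0.    0.83 -0.13]
shift tool mm now [ -1.2 145.8   0.8]
[283.93319823 206.20427664]
```

View pics/w23.png

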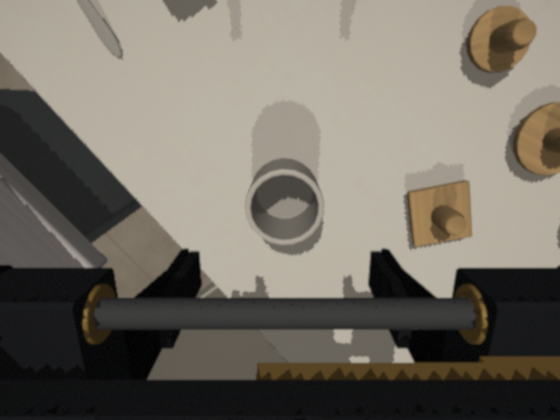

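```bash
python3 -m creep '[[[0,20,0],0,1],[[0,30,0],0,1],[[0,35,0],0,1],[[0,30,0],0,1],[[0,18,0],0,1],[[0,9,0],0,1],[[0,3,0],0,1],[[0,0,0],0,1]]' 30;python3 -m creep '[[[0,0,0],0,0.4],[[0,0,0],0,0.4],[[0,0,0],0,0.4],[[0,0,0],0,0.4],[[0,0,0],0,0.4],[[0,0,0],0,0.4],[[0,0,0],0,0.4],[[0,0,0],0,0.4]]' 30;python3 - <<'E'
from h import *
plan()
c=snap('wrist','w24')
E
```

```text
time: 38.9
position: [0.366, -0.2103, 0.0303]
tool_rot: [0.67, -0.228, 0.228, -0.669]
ft_force: [0.4, 0.5, -0.0]
grip_width: 0.0872
time: 39.7
position: [0.3659, -0.2103, 0.0306]
tool_rot: [0.67, -0.227, 0.228, -0.669]
ft_force: [0.7, -0.7, 6.3]
grip_width: 0.0651
t 39.7 pos [ 0.3659 -0.2103  0.0306] jaw -37.6 tilt [ 0.001 -0.001 -1.   ] F [ 0.7 -0.7  6.3] w 0.0651 q [-0.79  0.65  2.08 -0.    0.4  -0.13]
```

View pics/w24.png

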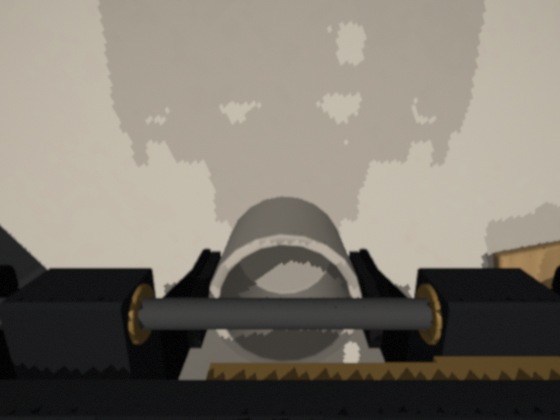

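```bash
python3 -m creep '[[[0,-10,0],0,0.4],[[0,-20,0],0,0.4],[[0,-30,0],0,0.4],[[0,-30,0],0,0.4],[[0,-20,0],0,0.4],[[0,-10,0],0,0.4],[[0,0,0],0,0.4],[[0,0,0],0,0.4]]';python3 - <<'E'
from h import *
plan([.5554,.0063,.15],-38)
E
```

```text
time: 40.55
position: [0.3652, -0.2096, 0.1501]
tool_rot: [-0.669, 0.228, -0.228, 0.669]
ft_force: [-0.2, 0.0, -2.4]
grip_width: 0.0651
t 40.5 pos [ 0.3652 -0.2096  0.1501] jaw -37.6 tilt [-0.  0. -1.] F [-0.2  0.  -2.4] w 0.0651 q [-0.79  0.39  2.   -0.    0.76 -0.13]
shift tool mm now [1.910e+01 1.000e-01 2.871e+02]
  turn 0.007 rad shift after [1.700e+01 1.000e-01 2.872e+02]
  turn -3.134 rad shift after [-1.700e+01  1.000e-01 -2.872e+02]
```

```bash
python3 -m creep '[[[1,0,15],0,0.4],[[2,0,30],0,0.4],[[3,0,45],0,0.4],[[3,0,48],0,0.4],[[3,0,48],0,0.4],[[3,0,42],0,0.4],[[2,0,30],0,0.4],[[1,0,18],0,0.4]]';python3 -m creep '[[[1,0,8],0,0.4],[[0,0,3],0,0.4],[[0,0,0],0,0.4],[[0,0,0],0,0.4],[[0,0,0],0,0.4],[[0,0,0],0,0.4]]';python3 - <<'E'
from h import *
plan([.5554,.0063,.1086],-38)
c=snap('wrist','w25'); snap('side','s25')
c=robot.camera('side')
overlay('pics/s25.png','pics/z12.png',c,(.5923,.0500),-8,.078,(195,155,335,255),5.6)
E
```

```text
time: 41.35
position: [0.5487, -0.0001, 0.1485]
tool_rot: [0.67, -0.228, 0.226, -0.67]
ft_force: [-0.3, -0.4, -2.8]
grip_width: 0.0651
time: 41.95
position: [0.5553, 0.0051, 0.1502]
tool_rot: [0.669, -0.228, 0.228, -0.669]
ft_force: [0.1, 0.7, -2.3]
grip_width: 0.0653
t 42.0 pos [0.5553 0.0051 0.1502] jaw -37.7 tilt [-0. -0. -1.] F [ 0.1  0.7 -2.3] w 0.0653 q [-0.19  0.53  1.68 -0.    0.93  0.47]
shift tool mm now [-0.7 41.6  1. ]
  turn 0.006 rad shift after [-0.7 41.6  1. ]
  turn -3.136 rad shift after [ 0.7 41.6 -1. ]
```

View pics/z12.png

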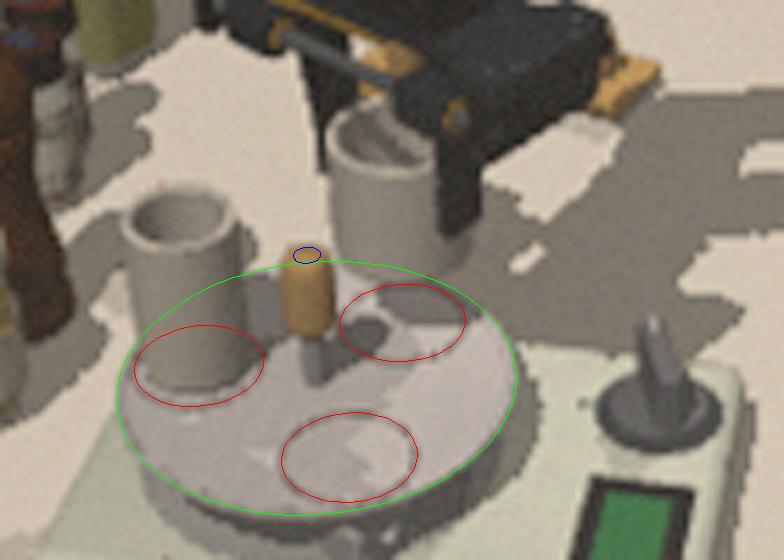

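View pics/w25.png

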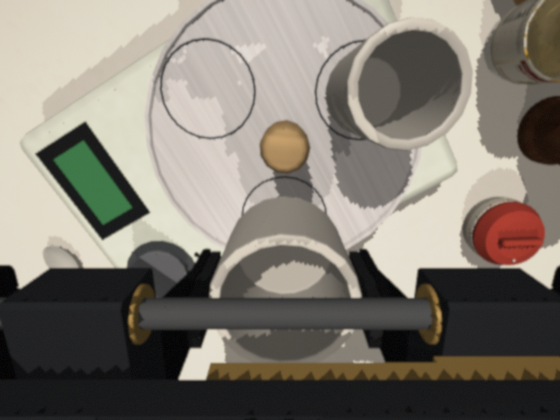

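```bash
python3 -m creep '[[[-0.5,6,1],0,0.4],[[0,8,0],0,0.4],[[0,8,0],0,0.4],[[0,7,0],0,0.4],[[0,5,0],0,0.4],[[0,3,0],0,0.4],[[0,1,0],0,0.4],[[0,0,0],0,0.4]]';python3 -m creep '[[[0,0,0],0,0.4],[[0,0,0],0,0.4],[[0,0,0],0,0.4]]';python3 -m creep '[[[0,1,0],0,0.4],[[0,0,0],0,0.4],[[0,0,0],0,0.4]]';python3 -m creep '[[[0,1,0],0,0.4],[[0,0,0],0,0.4],[[0,0,0],0,0.4]]'
```

```text
time: 42.9
position: [0.556, 0.0069, 0.112]
tool_rot: [0.669, -0.228, 0.228, -0.669]
ft_force: [0.1, -0.2, -2.7]
grip_width: 0.065
time: 43.2
position: [0.5561, 0.0069, 0.1124]
tool_rot: [-0.669, 0.228, -0.228, 0.669]
ft_force: [-0.0, -0.0, -2.4]
grip_width: 0.0655
time: 43.5
position: [0.5559, 0.007, 0.1111]
tool_rot: [0.669, -0.228, 0.228, -0.669]
ft_force: [-0.3, -0.5, -2.4]
grip_width: 0.0652
time: 43.8
position: [0.5559, 0.007, 0.11]
tool_rot: [0.669, -0.228, 0.228, -0.669]
ft_force: [0.2, 0.3, -1.7]
grip_width: 0.0651
```

```bash
python3 -m creep '[[[0,1,0],0,0.4],[[0,0,0],0,0.4],[[0,0,0],0,0.4]]';python3 -m creep '[[[0,0.4,0],0,0.4],[[0,0,0],0,0.4],[[0,0,0],0,0.4]]'
```

```text
time: 44.1
position: [0.5559, 0.0069, 0.1091]
tool_rot: [0.669, -0.228, 0.228, -0.669]
ft_force: [-0.3, -0.2, -2.2]
grip_width: 0.0648
time: 44.4
position: [0.5559, 0.0069, 0.1089]
tool_rot: [0.669, -0.228, 0.228, -0.669]
ft_force: [-1.1, 0.5, 0.3]
grip_width: 0.0652
```

```bash
python3 -m creep '[[[0,0,0],0,1],[[0,0,0],0,1],[[0,0,0],0,1],[[0,0,0],0,1],[[0,0,0],0,1],[[0,0,0],0,1],[[0,0,0],0,1],[[0,0,0],0,1]]';python3 -m creep '[[[0,-20,0],0,1],[[0,-40,0],0,1],[[0,-40,0],0,1],[[0,-20,0],0,1],[[20,0,-20],0,1],[[30,0,-30],0,1],[[30,0,-25],0,1],[[0,0,0],0,1]]';python3 - <<'E'
from h import *
plan([.590,-.216,.15],-38)
c=snap('wrist','w26');snap('side','s26'); snap('top','t26')
c=robot.camera('side')
overlay('pics/s26.png','pics/z13.png',c,(.5923,.0500),-8,.078,(195,145,335,250),5.6)
i=cv2.imread('pics/t26.png')
cv2.imwrite('pics/z14.png',cv2.resize(i[130:280,200:450],(800,480),interpolation=cv2.INTER_CUBIC))
E
```

```text
time: 45.2
position: [0.5559, 0.007, 0.1087]
tool_rot: [-0.669, 0.228, -0.228, 0.669]
ft_force: [0.2, 0.2, 0.3]
grip_width: 0.0869
time: 46.0
position: [0.5752, -0.1062, 0.229]
tool_rot: [0.67, -0.228, 0.231, -0.668]
ft_force: [0.1, 0.6, 0.0]
grip_width: 0.087
t 46.0 pos [ 0.5752 -0.1062  0.229 ] jaw -37.9 tilt [ 0.003 -0.003 -1.   ] F [0.1 0.6 0. ] w 0.0870 q [-0.37  0.46  1.53 -0.    1.14  0.29]
shift tool mm now [ 78.7  79.3 -77.6]
  turn 0.003 rad shift after [ 78.9  79.3 -77.4]
  turn -3.139 rad shift after [-79.6  78.6  77.5]
```

View pics/z13.png

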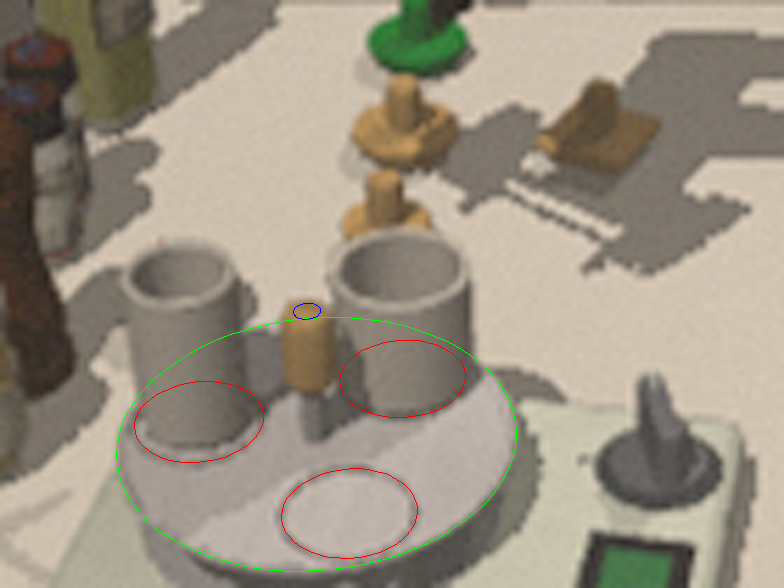

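View pics/z14.png

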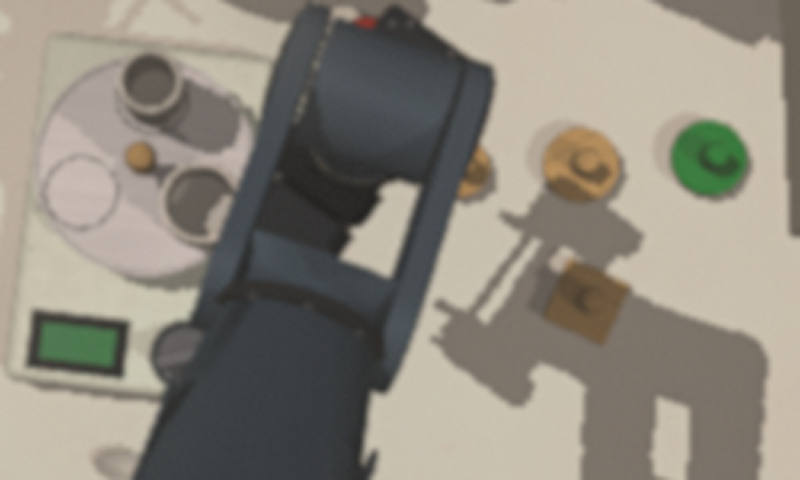

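View pics/w26.png

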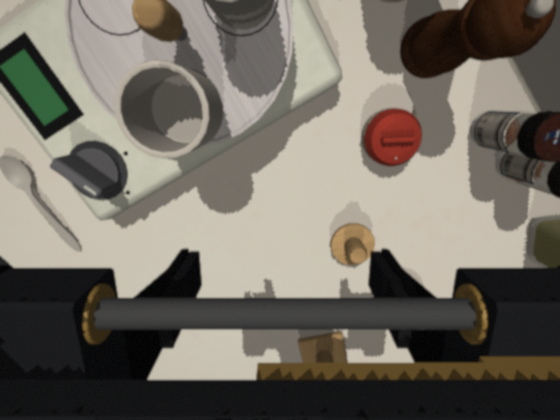

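```bash
python3 -m creep '[[[10,0,-10],0,0.6],[[18,10,-18],0,0.6],[[20,15,-20],0,0.6],[[16,20,-15],0,0.6],[[10,20,-9],0,0.6],[[5,15,-4],0,0.6],[[0,0,0],0,0.6],[[0,0,0],0,0.6]]';python3 -m creep '[[[0,0,0],0,0.6],[[0,0,0],0,0.6],[[0,0,0],0,0.6]]';python3 - <<'E'
from h import *
plan([.590,-.2165,.021])
c=snap('wrist','w27');print(w2pix(c,[.590,-.2165,.048]))
E
```

```text
time: 47.0
position: [0.5897, -0.209, 0.1486]
tool_rot: [-0.669, 0.228, -0.227, 0.67]
ft_force: [-0.0, 0.4, 0.2]
grip_width: 0.0527
time: 47.3
position: [0.5903, -0.2093, 0.1497]
tool_rot: [0.67, -0.227, 0.228, -0.669]
ft_force: [0.3, 0.4, 0.9]
grip_width: 0.0524
t 47.3 pos [ 0.5903 -0.2093  0.1497] jaw -37.5 tilt [ 0.001 -0.001 -1.   ] F [0.3 0.4 0.9] w 0.0524 q [-0.52  0.61  1.5   0.    1.03  0.14]
shift tool mm now [  4.  128.7  -5.9]
[290.3300118  217.81183898]
```

View pics/w27.png

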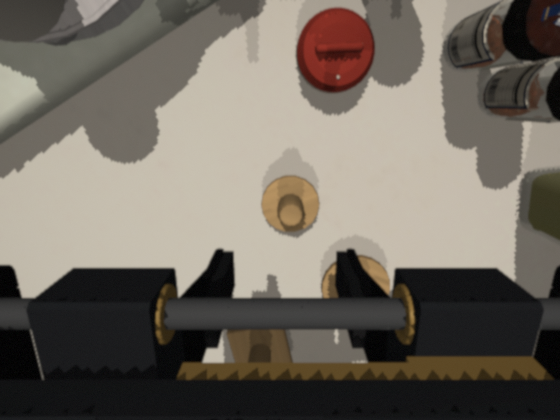

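```bash
python3 -m creep '[[[3.5,20,-2],0,0.6],[[0,25,-2],0,0.6],[[0,20,0],0,0.6],[[0,10,0],0,0.6],[[0,0,0],0,0.6],[[0,0,0],0,0.6],[[0,0,0],0,0.6],[[0,0,0],0,0.6]]';python3 - <<'E'
from h import *
plan([.590,-.2165,.021])
c=snap('wrist','w28');print(w2pix(c,[.590,-.2165,.048]),w2pix(c,[.590,-.2165,.018]))
E
```

```text
time: 48.15
position: [0.5909, -0.2154, 0.0749]
tool_rot: [0.67, -0.227, 0.229, -0.669]
ft_force: [0.1, 0.6, 0.1]
grip_width: 0.0524
t 48.1 pos [ 0.5909 -0.2154  0.0749] jaw -37.6 tilt [ 0.002 -0.001 -1.   ] F [0.1 0.6 0.1] w 0.0524 q [-0.53  0.72  1.54 -0.    0.88  0.13]
shift tool mm now [-0.2 53.9 -1.5]
[285.46409345 250.63076805] [285.25916927 232.59946283]
```

View pics/w28.png

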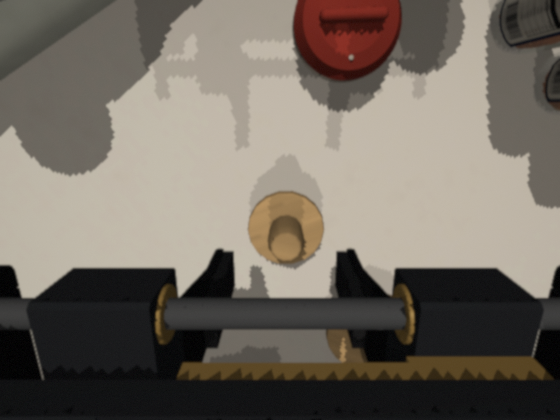

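```bash
python3 -m creep '[[[0,15,0],0,0.6],[[0,15,0],0,0.6],[[0,12,0],0,0.6],[[0,7,0],0,0.6],[[0,3,0],0,0.6],[[0,1,0],0,0.6],[[0,0,0],0,0.6],[[0,0,0],0,0.6]]' 25;python3 -m creep '[[[0,0,0],0,0],[[0,0,0],0,0],[[0,0,0],0,0],[[0,0,0],0,0],[[0,0,0],0,0],[[0,0,0],0,0],[[0,0,0],0,0],[[0,0,0],0,0]]' 25;python3 - <<'E'
from h import *
plan([.590,-.2165,.021])
c=snap('wrist','w29')
E
```

```text
time: 49.0
position: [0.5906, -0.2152, 0.0212]
tool_rot: [0.669, -0.227, 0.228, -0.669]
ft_force: [0.5, -0.3, -0.2]
grip_width: 0.0523
time: 49.8
position: [0.5903, -0.2151, 0.0207]
tool_rot: [0.669, -0.228, 0.228, -0.669]
ft_force: [0.6, -0.2, -0.1]
grip_width: 0.0216
t 49.8 pos [ 0.5903 -0.2151  0.0207] jaw -37.6 tilt [ 0. -0. -1.] F [ 0.6 -0.2 -0.1] w 0.0216 q [-0.53  0.8   1.56 -0.    0.79  0.13]
shift tool mm now [ 0.6 -0.3 -1.3]
```

View pics/w29.png

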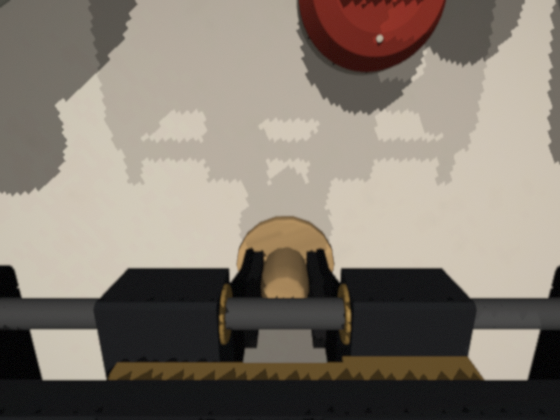

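```bash
python3 - <<'E'
from h import *
c=robot.camera('wrist'); o,M,p=pose()
for px in [(285,217)]:
    w=pix2w(c,*px,.018); d=M.T@(w-p); print(d*1000)
# narrow pot when gripped (w19): pose then
E
```

```text
[-0.3991502  2.7334577 27.5931628]
```

```bash
python3 - <<'E'
from h import *
i=cv2.imread('pics/t26.png'); cv2.imwrite('pics/z15.png',cv2.resize(i[138:208,205:285],(800,700)[:2] and (640,560),interpolation=cv2.INTER_CUBIC))
i=cv2.imread('pics/s26.png'); cv2.imwrite('pics/z16.png',cv2.resize(i[180:230,205:285],(800,500),interpolation=cv2.INTER_CUBIC))
E
```

```text
(no output)
```

View pics/z15.png

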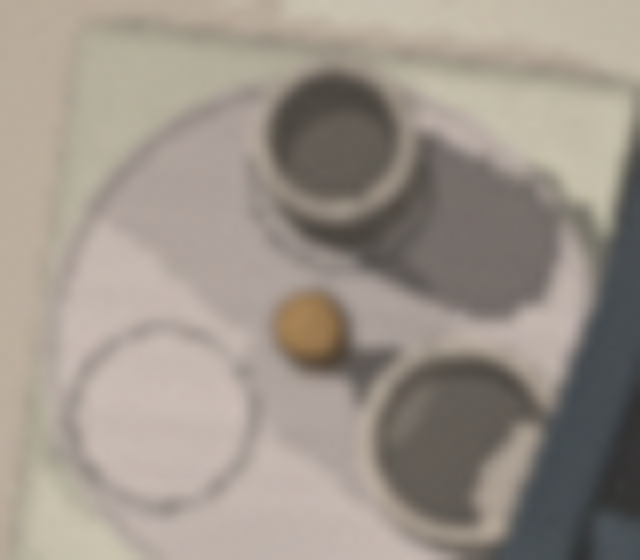

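View pics/z16.png

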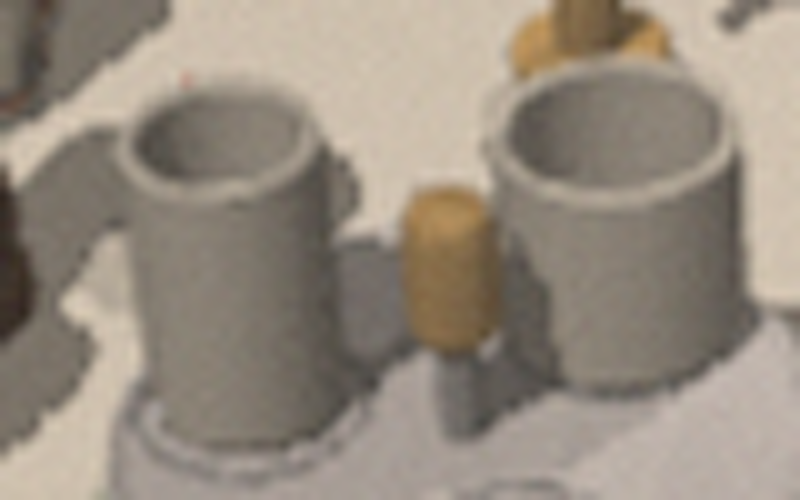

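```bash
python3 - <<'E'
from h import *
c=robot.camera('top'); f=lambda u,v:(205+(u+.5)/8-.5,138+(v+.5)/8-.5)
print('top n',pix2w(c,*f(335,137),.162),'w',pix2w(c,*f(462,446),.142),'h',pix2w(c,*f(312,329),.150))
print('circ',pix2w(c,*f(163,418),.078))
c=robot.camera('side'); f=lambda u,v:(205+(u+.5)/10-.5,180+(v+.5)/10-.5)
print('side n',pix2w(c,*f(222,137),.162),'w',pix2w(c,*f(616,127),.142))
E
```

```text
top n [0.64811514 0.04181766 0.162     ] w [0.5522568  0.00453706 0.142     ] h [0.58944769 0.05075475 0.15      ]
circ [0.56944581 0.1043222  0.078     ]
side n [0.64910812 0.04151276 0.162     ] w [0.55530021 0.00449377 0.142     ]
```

```bash
python3 -m creep '[[[0,-10,0],0,0],[[0,-25,0],0,0],[[0,-40,0],0,0],[[0,-40,0],0,0],[[0,-35,0],0,0],[[0,-20,0],0,0],[[0,-10,0],0,0],[[0,0,0],0,0]]';python3 - <<'E'
from h import *
plan([.6466,.0425,.2],-38)
snap('wrist','w30')
E
```

```text
time: 50.8
position: [0.5906, -0.2152, 0.2024]
tool_rot: [0.67, -0.227, 0.229, -0.669]
ft_force: [-0.6, -0.4, -1.3]
grip_width: 0.022
t 50.8 pos [ 0.5906 -0.2152  0.2024] jaw -37.6 tilt [ 0.002 -0.001 -1.   ] F [-0.6 -0.4 -1.3] w 0.0220 q [-0.53  0.55  1.45 -0.    1.14  0.13]
shift tool mm now [-112.8    2.1  238.4]
  turn 0.007 rad shift after [-114.6    2.1  237.5]
  turn -3.134 rad shift after [ 114.6    2.6 -237.5]
```

View pics/w30.png

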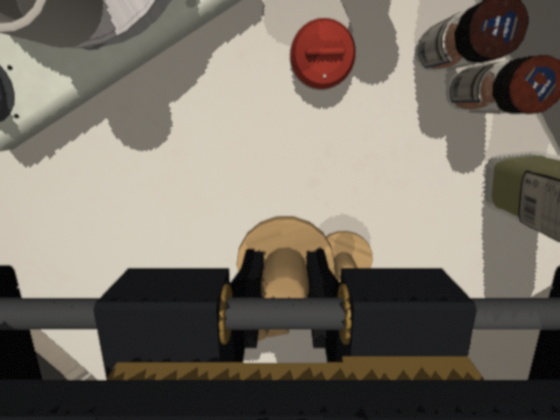

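```bash
python3 -m creep '[[[-8,0,17],0,0],[[-16,0,34],0,0],[[-20,0,42],0,0],[[-20,0,42],0,0],[[-19,0,40],0,0],[[-15,0,32],0,0],[[-9,0,19],0,0],[[-4,0,8],0,0]]';python3 -m creep '[[[-2,0,4],0,0],[[0,0,0],0,0],[[0,0,0],0,0],[[0,0,0],0,0],[[0,0,0],0,0],[[0,0,0],0,0]]';python3 - <<'E'
from h import *
plan([.6466,.0425,.2],-38)
c=snap('wrist','w31');print('rim c',w2pix(c,[.6474,.0435,.162]))
snap('side','s31')
i=cv2.imread('pics/s31.png'); cv2.imwrite('pics/z17.png',cv2.resize(i[165:225,195:285],(800,533),interpolation=cv2.INTER_CUBIC))
E
```

```text
time: 51.65
position: [0.6437, 0.042, 0.1986]
tool_rot: [0.67, -0.228, 0.225, -0.67]
ft_force: [0.5, -0.1, -1.3]
grip_width: 0.0221
time: 52.25
position: [0.6458, 0.0418, 0.2008]
tool_rot: [-0.669, 0.228, -0.228, 0.669]
ft_force: [0.6, -0.2, -0.3]
grip_width: 0.022
t 52.2 pos [0.6458 0.0418 0.2008] jaw -37.7 tilt [ 0. -0. -1.] F [ 0.6 -0.2 -0.3] w 0.0220 q [-0.11  0.58  1.4  -0.    1.16  0.55]
shift tool mm now [0.2 0.8 1.1]
  turn 0.006 rad shift after [0.2 0.8 1.1]
  turn -3.135 rad shift after [-0.2  0.8 -1.1]
rim c [285.88370564 237.19213086]
```

View pics/w31.png

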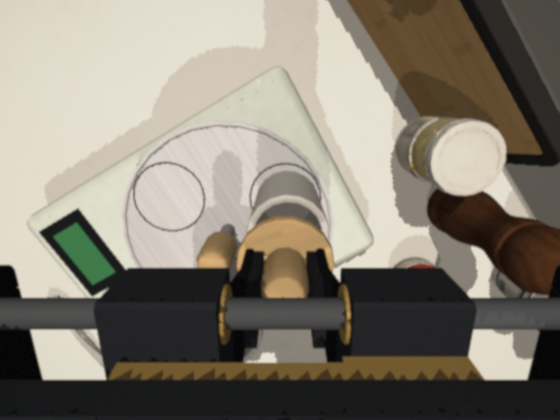

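View pics/z17.png

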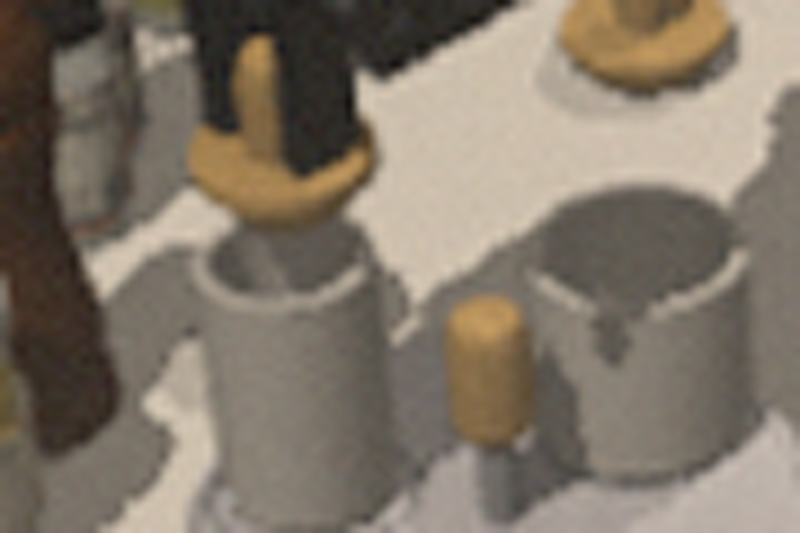

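```bash
python3 - <<'E'
from h import *
c=robot.camera('side'); g=lambda p:((p[0]+.5-195)*8.889-.5,(p[1]+.5-165)*8.889-.5)
t=np.linspace(0,2*np.pi,180)
def ext(x,y,z,r=.026):
    q=np.array([g(w2pix(c,[x+r*np.cos(a),y+r*np.sin(a),z])) for a in t]); return q.min(0).round(1),q.max(0).round(1)
x,y=.6482,.0418
print('rim',ext(x,y,.162)); print('disc bottom',ext(x,y,.190),'disc top',ext(x,y,.198))
print('dpx/dx', np.subtract(g(w2pix(c,[x+.001,y,.18])),g(w2pix(c,[x,y,.18]))),'dpx/dy',np.subtract(g(w2pix(c,[x,y+.001,.18])),g(w2pix(c,[x,y,.18]))))
c=robot.camera('wrist'); o,M,p=pose()
for px,z in [((285,217),p[2]-.0027),((287,196),.162)]:
    w=pix2w(c,*px,z); print((M.T@(w-p)*1000).round(1))
E
```

```text
rim (array([195.5, 203.2]), array([382.5, 310.5]))
disc bottom (array([183.6, 120.7]), array([373.8, 226.3])) disc top (array([180.1,  96.7]), array([371.3, 201.7]))
dpx/dx [-3.57627749 -0.08855681] dpx/dy [-0.65113958  2.04138911]
[-0.3  2.7 27.5]
[ 0.9 38.7 28.9]
```

```bash
python3 -m creep '[[[1.5,4,0.7],0,0],[[0,4,0],0,0],[[0,4,0],0,0],[[0,2,0],0,0],[[0,0,0],0,0],[[0,0,0],0,0],[[0,0,0],0,0],[[0,0,0],0,0]]';python3 - <<'E'
from h import *
plan([.6466,.0425,.1727],-38)
c=snap('wrist','w32')
snap('side','s32')
i=cv2.imread('pics/s32.png'); cv2.imwrite('pics/z18.png',cv2.resize(i[165:225,195:285],(800,533),interpolation=cv2.INTER_CUBIC))
E
```

```text
time: 53.25
position: [0.6475, 0.0422, 0.1869]
tool_rot: [-0.669, 0.228, -0.228, 0.669]
ft_force: [-0.0, -0.3, -0.4]
grip_width: 0.0214
t 53.2 pos [0.6475 0.0422 0.1869] jaw -37.6 tilt [ 0. -0. -1.] F [-0.  -0.3 -0.4] w 0.0214 q [-0.11  0.6   1.4  -0.    1.14  0.55]
shift tool mm now [-1.  14.2 -0.3]
  turn 0.007 rad shift after [-1.  14.2 -0.3]
  turn -3.134 rad shift after [ 1.  14.2  0.3]
```

View pics/w32.png

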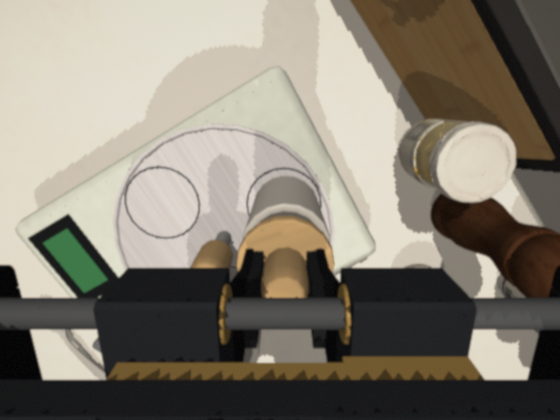

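View pics/z18.png

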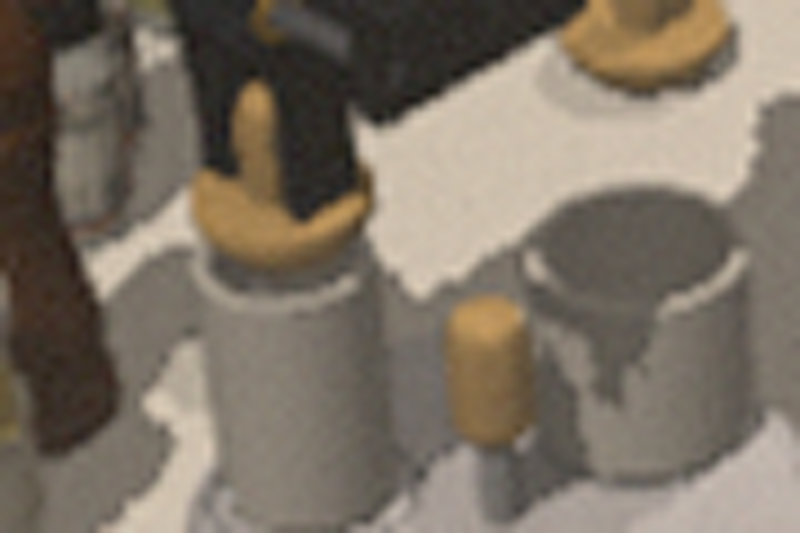

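```bash
python3 -m creep '[[[0.3,3,0.4],0,0],[[0,2,0],0,0],[[0,1,0],0,0],[[0,0,0],0,0],[[0,0,0],0,0]]';python3 -m creep '[[[0,2,0],0,0],[[0,0,0],0,0],[[0,0,0],0,0]]';python3 -m creep '[[[0,2,0],0,0],[[0,0,0],0,0],[[0,0,0],0,0]]'
```

```text
time: 53.85
position: [0.6479, 0.0423, 0.1806]
tool_rot: [0.669, -0.228, 0.228, -0.669]
ft_force: [-0.8, 0.3, -0.5]
grip_width: 0.0222
time: 54.15
position: [0.6478, 0.0423, 0.1786]
tool_rot: [0.669, -0.228, 0.228, -0.669]
ft_force: [0.2, -0.9, -0.7]
grip_width: 0.0218
time: 54.45
position: [0.6478, 0.0423, 0.1766]
tool_rot: [0.669, -0.228, 0.228, -0.669]
ft_force: [0.2, -0.2, -0.0]
grip_width: 0.0217
```

Plug is inside with no contact force. Continue down.

```bash
python3 -m creep '[[[0,2,0],0,0],[[0,0,0],0,0],[[0,0,0],0,0]]';python3 -m creep '[[[0,1.5,0],0,0],[[0,0,0],0,0],[[0,0,0],0,0]]';python3 -m creep '[[[0,0.7,0],0,0],[[0,0,0],0,0],[[0,0,0],0,0]]'
```

```text
time: 54.75
position: [0.6478, 0.0423, 0.1746]
tool_rot: [0.669, -0.228, 0.228, -0.669]
ft_force: [0.5, -0.4, -0.8]
grip_width: 0.0216
time: 55.05
position: [0.6479, 0.0423, 0.1732]
tool_rot: [-0.669, 0.228, -0.228, 0.669]
ft_force: [-0.1, 0.2, -0.5]
grip_width: 0.0219
time: 55.35
position: [0.648, 0.0423, 0.1729]
tool_rot: [-0.669, 0.228, -0.228, 0.669]
ft_force: [-0.8, -0.0, 2.3]
grip_width: 0.0219
```

```bash
python3 -m creep '[[[0,0,0],0,0.55],[[0,0,0],0,0.55],[[0,0,0],0,0.55],[[0,0,0],0,0.55],[[0,0,0],0,0.55],[[0,0,0],0,0.55],[[0,-15,0],0,0.55],[[0,-35,0],0,0.55]]';python3 -m creep '[[[10,-20,-10],0,0.6],[[25,0,-30],0,0.6],[[25,0,-40],0,0.6],[[25,0,-40],0,0.6],[[25,0,-40],0,0.6],[[25,0,-40],0,0.6],[[20,0,-30],0,0.6],[[0,0,0],0,0.6]]';python3 - <<'E'
from h import *
plan([.590,-.320,.15],-38)
c=snap('wrist','w33');snap('side','s33')
i=cv2.imread('pics/s33.png'); cv2.imwrite('pics/z19.png',cv2.resize(i[135:255,195:335],(784,672)[:2],interpolation=cv2.INTER_CUBIC)[:600])
E
```

```text
time: 56.15
position: [0.6453, 0.0425, 0.2194]
tool_rot: [0.67, -0.231, 0.225, -0.669]
ft_force: [0.1, -0.0, 0.0]
grip_width: 0.0475
time: 56.95
position: [0.6299, -0.2404, 0.2423]
tool_rot: [0.67, -0.229, 0.23, -0.668]
ft_force: [0.4, 0.6, 0.3]
grip_width: 0.0519
t 57.0 pos [ 0.6299 -0.2404  0.2423] jaw -37.9 tilt [ 0.001 -0.003 -1.   ] F [0.4 0.6 0.3] w 0.0519 q [-0.53  0.58  1.28 -0.    1.28  0.13]
shift tool mm now [ 17.2  92.5 -87.1]
  turn 0.001 rad shift after [ 17.3  92.5 -87.1]
  turn -3.140 rad shift after [-17.8  92.2  87.4]
```

View pics/z19.png

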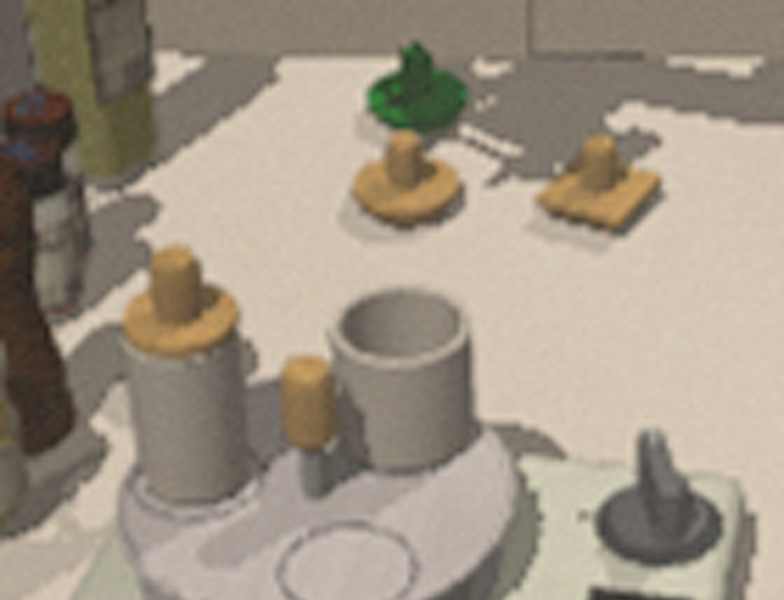

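View pics/w33.png

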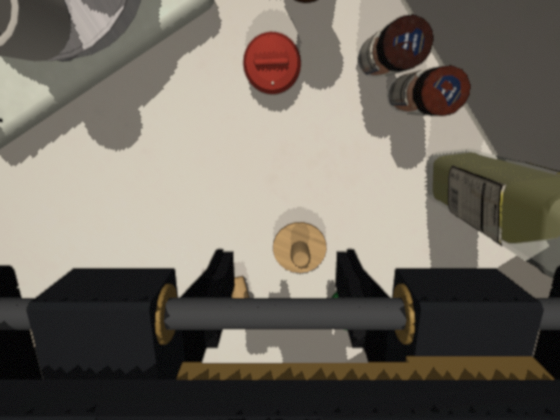

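```bash
python3 - <<'E'
from h import *
c=robot.camera('top')
for p,z in [((396,108),.0),((405,100),.15),((392,118),0.),((416,85),.27)]: print(p,z,pix2w(c,*p,z).round(3))
i=cv2.imread('pics/top0.png')
cv2.imwrite('pics/z20.png',cv2.resize(i[65:215,330:450],(600,750)[:2],interpolation=cv2.INTER_CUBIC)[:600])
E
```

```text
(396, 108) 0.0 [ 0.797 -0.373  0.   ]
(405, 100) 0.15 [ 0.781 -0.362  0.15 ]
(392, 118) 0.0 [ 0.769 -0.361  0.   ]
(416, 85) 0.27 [ 0.784 -0.359  0.27 ]
```

View pics/z20.png

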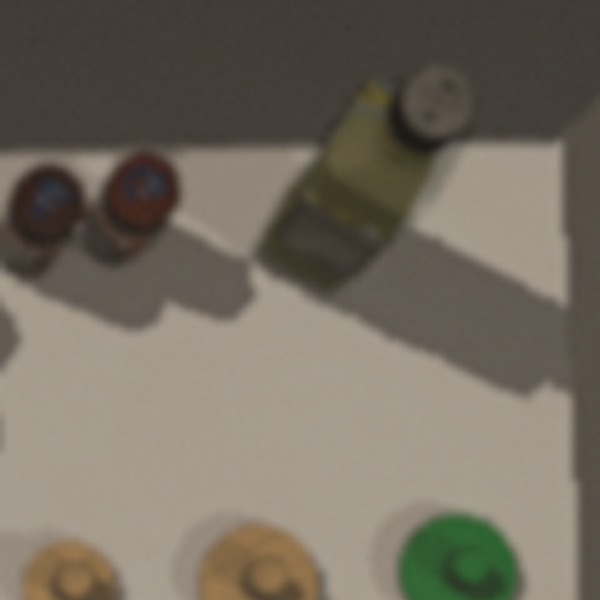

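```bash
python3 -m creep '[[[3,10,-14],0,0.6],[[4,20,-22],0,0.6],[[4,20,-22],0,0.6],[[3,20,-15],0,0.6],[[2,12,-9],0,0.6],[[1,8,-5],0,0.6],[[0,0,0],0,0.6],[[0,0,0],0,0.6]]';python3 -m creep '[[[0,0,0],0,0.6],[[0,0,0],0,0.6],[[0,0,0],0,0.6]]';python3 - <<'E'
from h import *
plan([.590,-.320,.021])
c=snap('wrist','w34');print(w2pix(c,[.590,-.320,.048]),w2pix(c,[.590,-.320,.018]))
E
```

```text
time: 57.9
position: [0.5915, -0.3134, 0.153]
tool_rot: [-0.669, 0.227, -0.228, 0.67]
ft_force: [0.5, -0.1, 1.1]
grip_width: 0.0522
time: 58.2
position: [0.5914, -0.3136, 0.1532]
tool_rot: [0.67, -0.227, 0.228, -0.669]
ft_force: [-0.2, -0.2, -0.6]
grip_width: 0.0518
t 58.2 pos [ 0.5914 -0.3136  0.1532] jaw -37.5 tilt [ 0.001 -0.001 -1.   ] F [-0.2 -0.2 -0.6] w 0.0518 q [-0.65  0.66  1.38  0.    1.1   0.  ]
shift tool mm now [  2.7 132.2  -5.9]
[288.67292142 216.45790507] [288.25516328 205.98545597]
```

View pics/w34.png

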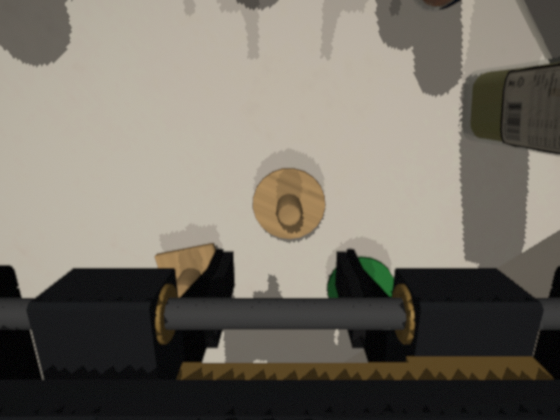

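```bash
python3 -m creep '[[[2.5,20,-3],0,0.6],[[0,30,0],0,0.6],[[0,30,0],0,0.6],[[0,25,0],0,0.6],[[0,15,0],0,0.6],[[0,8,0],0,0.6],[[0,4,0],0,0.6],[[0,0,0],0,0.6]]' 25;python3 -m creep '[[[0,0,0],0,0.6],[[0,0,0],0,0.6],[[0,0,0],0,0.6],[[0,0,0],0,0.6]]' 25;python3 - <<'E'
from h import *
plan([.590,-.320,.021])
c=snap('wrist','w35')
E
```

```text
time: 59.05
position: [0.5914, -0.318, 0.0209]
tool_rot: [0.67, -0.227, 0.228, -0.669]
ft_force: [-0.3, -0.0, 1.1]
grip_width: 0.052
time: 59.45
position: [0.5912, -0.3179, 0.0211]
tool_rot: [0.67, -0.227, 0.228, -0.669]
ft_force: [-0.7, -0.1, -0.0]
grip_width: 0.0521
t 59.5 pos [ 0.5912 -0.3179  0.0211] jaw -37.6 tilt [ 0.001 -0.001 -1.   ] F [-0.7 -0.1 -0. ] w 0.0521 q [-0.66  0.84  1.44 -0.    0.86 -0.  ]
shift tool mm now [ 0.3  0.1 -2.4]
```

View pics/w35.png

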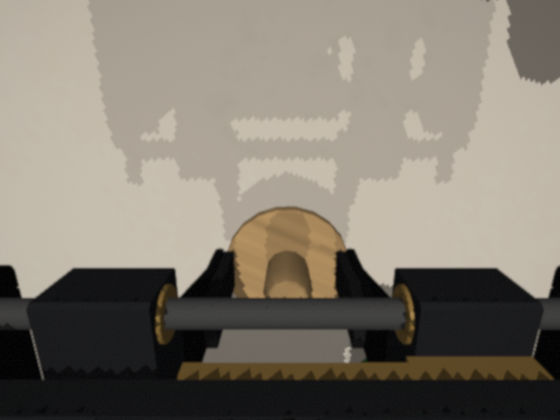

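```bash
python3 -m creep '[[[0,0,0],0,0],[[0,0,0],0,0],[[0,0,0],0,0],[[0,0,0],0,0],[[0,0,0],0,0],[[0,0,0],0,0],[[0,0,0],0,0],[[0,0,0],0,0]]' 25;python3 - <<'E'
from h import *
c=snap('wrist','w36'); plan(); o,M,p=pose()
w=pix2w(c,287,208,.018); print((M.T@(w-p)*1000).round(1), 'lid z off',(M.T@(w-p)*1000)[2]-33)
E
python3 -m creep '[[[0,-10,0],0,0],[[0,-25,0],0,0],[[0,-40,0],0,0],[[0,-40,0],0,0],[[0,-30,0],0,0],[[0,-15,0],0,0],[[0,0,0],0,0],[[0,0,0],0,0]]';python3 - <<'E'
from h import *
plan([.5545,.0060,.182],-38)
snap('wrist','w37')
E
```

```text
time: 60.3
position: [0.5909, -0.3177, 0.0204]
tool_rot: [-0.669, 0.228, -0.228, 0.669]
ft_force: [-0.1, -0.4, -0.9]
grip_width: 0.0217
t 60.4 pos [ 0.591  -0.3177  0.0204] jaw -37.6 tilt [-0. -0. -1.] F [-0.3  0.4 -0.4] w 0.0219 q [-0.66  0.84  1.44 -0.    0.86 -0.  ]
[ 0.6  2.4 32.4] lid z off -0.6026793244177284
time: 61.15
position: [0.5902, -0.3171, 0.1795]
tool_rot: [-0.669, 0.229, -0.227, 0.67]
ft_force: [0.1, -0.3, -1.3]
grip_width: 0.0217
t 61.1 pos [ 0.5902 -0.3171  0.1795] jaw -37.6 tilt [-0.002  0.001 -1.   ] F [ 0.1 -0.3 -1.3] w 0.0217 q [-0.66  0.64  1.35 -0.    1.16 -0.  ]
shift tool mm now [-225.4   -2.1  234.3]
  turn 0.007 rad shift after [-227.1   -2.1  232.7]
  turn -3.134 rad shift after [ 227.    -3.  -232.7]
```

View pics/w36.png

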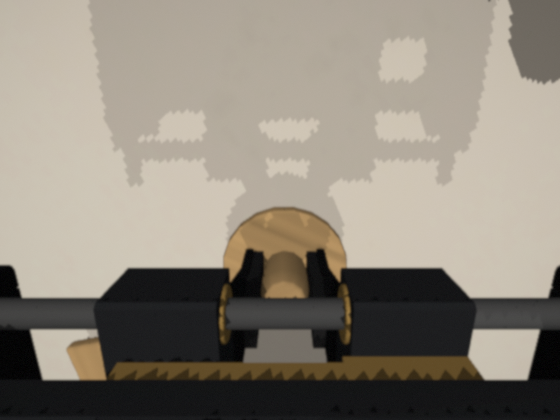

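View pics/w37.png

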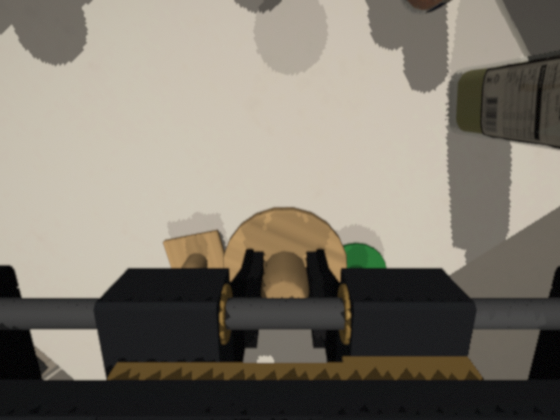

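```bash
python3 -m creep '[[[-12,0,12],0,0],[[-24,0,25],0,0],[[-33,0,34],0,0],[[-33,0,34],0,0],[[-33,0,34],0,0],[[-32,0,33],0,0],[[-25,-1,26],0,0],[[-17,-1,18],0,0]]';python3 -m creep '[[[-9,0,10],0,0],[[-5,0,5],0,0],[[-2,0,3],0,0],[[0,0,0],0,0],[[0,0,0],0,0],[[0,0,0],0,0],[[0,0,0],0,0],[[0,0,0],0,0]]';python3 - <<'E'
from h import *
plan([.5550,.0062,.1524],-38)
c=snap('wrist','w38')
snap('side','s38')
i=cv2.imread('pics/s38.png'); cv2.imwrite('pics/z21.png',cv2.resize(i[165:225,205:295],(800,533),interpolation=cv2.INTER_CUBIC))
E
```

```text
time: 62.0
position: [0.5542, -0.015, 0.1809]
tool_rot: [-0.67, 0.229, -0.225, 0.67]
ft_force: [0.3, -0.1, -1.5]
grip_width: 0.0217
time: 62.8
position: [0.5555, 0.0045, 0.1825]
tool_rot: [0.669, -0.228, 0.228, -0.669]
ft_force: [0.4, -1.2, 0.1]
grip_width: 0.0217
t 62.8 pos [0.5555 0.0045 0.1825] jaw -37.6 tilt [ 0. -0. -1.] F [ 0.4 -1.2  0.1] w 0.0217 q [-0.19  0.49  1.65 -0.    1.01  0.46]
shift tool mm now [-1.5 30.1  1.1]
  turn 0.006 rad shift after [-1.5 30.1  1.1]
  turn -3.135 rad shift after [ 1.5 30.1 -1.1]
```

View pics/w38.png

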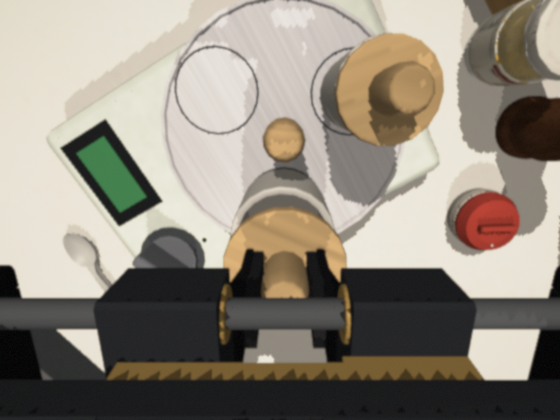

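View pics/z21.png

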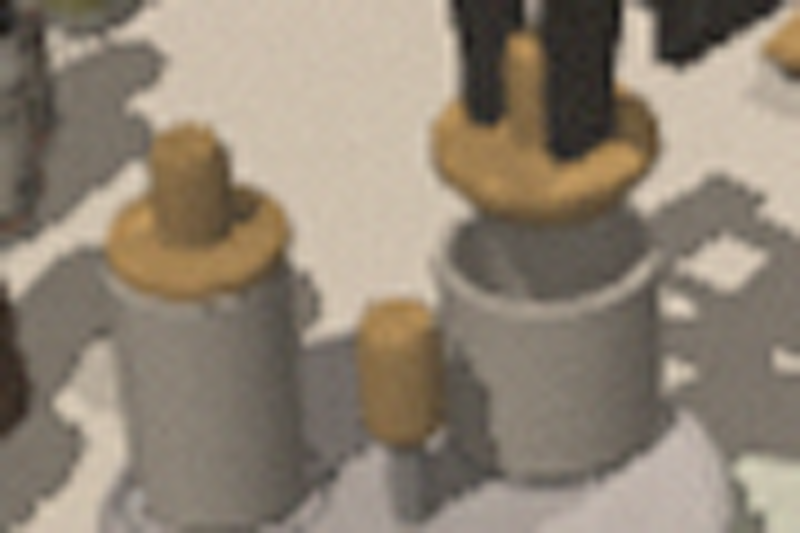

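```bash
python3 - <<'E'
from h import *
c=robot.camera('side'); g=lambda p:((p[0]+.5-205)*8.889-.5,(p[1]+.5-165)*8.889-.5)
t=np.linspace(0,2*np.pi,180)
def ext(x,y,z,r=.033):
    q=np.array([g(w2pix(c,[x+r*np.cos(a),y+r*np.sin(a),z])) for a in t]); return q.min(0).round(1),q.max(0).round(1)
x,y=.5555,.0045
p=pose()[2]; zb=p[2]-.0204
print('rim',ext(x,y,.142)); print('disc bottom',ext(x,y,zb+.010),'disc top',ext(x,y,zb+.018))
c=robot.camera('wrist'); o,M,p=pose()
for px,z in [((285,208),zb+.018),((284,187),.142),((284,184),.142)]:
    w=pix2w(c,*px,z); print((M.T@(w-p)*1000).round(1))
i=cv2.imread('pics/w38.png'); cv2.imwrite('pics/z22.png',cv2.resize(i[160:270,210:360],(750,550),interpolation=cv2.INTER_CUBIC))
E
```

```text
rim (array([432.8, 182.4]), array([660.7, 313.3]))
disc bottom (array([426.2,  96.8]), array([658.2, 225.5])) disc top (array([424.4,  73.5]), array([657.6, 201.7]))
[-0.3  2.4 32.4]
[-0.9 40.5 34. ]
[-0.9 40.5 35.9]
```

View pics/z22.png

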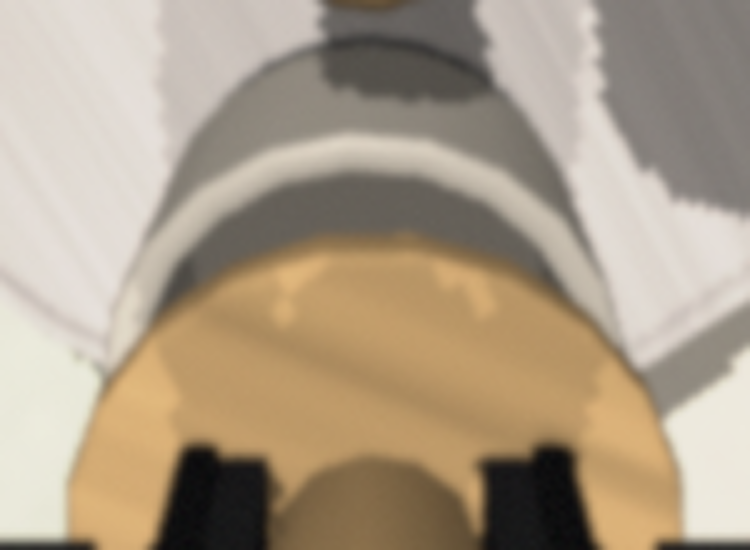

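```bash
python3 -m creep '[[[-1.4,4,1.7],0,0],[[0,5,0],0,0],[[0,5,0],0,0],[[0,3,0],0,0],[[0,1,0],0,0],[[0,0,0],0,0],[[0,0,0],0,0],[[0,0,0],0,0]]';python3 -m creep '[[[0,2,0],0,0],[[0,0,0],0,0],[[0,0,0],0,0]]';python3 -m creep '[[[0,2,0],0,0],[[0,0,0],0,0],[[0,0,0],0,0]]';python3 -m creep '[[[0,2,0],0,0],[[0,0,0],0,0],[[0,0,0],0,0]]'
```

```text
time: 63.8
position: [0.5555, 0.0071, 0.1647]
tool_rot: [-0.669, 0.228, -0.228, 0.669]
ft_force: [0.1, 0.2, -1.1]
grip_width: 0.0218
time: 64.1
position: [0.5553, 0.0072, 0.1624]
tool_rot: [0.669, -0.228, 0.228, -0.669]
ft_force: [0.4, -0.1, -0.2]
grip_width: 0.021
time: 64.4
position: [0.5553, 0.0072, 0.1604]
tool_rot: [0.669, -0.228, 0.228, -0.669]
ft_force: [0.3, 0.1, -0.1]
grip_width: 0.022
time: 64.7
position: [0.5553, 0.0072, 0.1584]
tool_rot: [0.669, -0.228, 0.228, -0.669]
ft_force: [0.6, -0.5, -1.1]
grip_width: 0.0213
```

```bash
python3 -m creep '[[[0,2,0],0,0],[[0,0,0],0,0],[[0,0,0],0,0]]';python3 -m creep '[[[0,2,0],0,0],[[0,0,0],0,0],[[0,0,0],0,0]]';python3 -m creep '[[[0,1.2,0],0,0],[[0,0,0],0,0],[[0,0,0],0,0]]';python3 -m creep '[[[0,0.8,0],0,0],[[0,0,0],0,0],[[0,0,0],0,0]]'
```

```text
time: 65.0
position: [0.5553, 0.0072, 0.1564]
tool_rot: [0.669, -0.228, 0.228, -0.669]
ft_force: [0.5, 0.4, 0.1]
grip_width: 0.0215
time: 65.3
position: [0.5553, 0.0072, 0.1544]
tool_rot: [0.669, -0.228, 0.228, -0.669]
ft_force: [-0.4, -0.0, -0.3]
grip_width: 0.0216
time: 65.6
position: [0.5553, 0.0072, 0.1532]
tool_rot: [0.669, -0.228, 0.228, -0.669]
ft_force: [-0.2, 0.2, -0.8]
grip_width: 0.0221
time: 65.9
position: [0.5554, 0.0071, 0.1525]
tool_rot: [0.669, -0.228, 0.228, -0.669]
ft_force: [-0.2, -0.4, -0.0]
grip_width: 0.0219
```

```bash
python3 -m creep '[[[0,0.6,0],0,0],[[0,0,0],0,0],[[0,0,0],0,0]]'; python3 -m creep '[[[0,0,0],0,0.5],[[0,0,0],0,0.5],[[0,0,0],0,0.5],[[0,0,0],0,0.5],[[0,0,0],0,0.5],[[0,0,0],0,0.5],[[0,-15,0],0,0.5],[[0,-35,0],0,0.5]]';python3 -m creep '[[[0,-30,0],0,0.5],[[0,-20,0],0,0.5],[[20,0,-20],0,0.5],[[40,0,-25],0,0.5],[[40,0,-25],0,0.5],[[40,0,-25],0,0.5],[[40,0,-25],0,0.5],[[30,0,-20],0,0.5]]';python3 -m creep '[[[20,0,-20],0,0.5],[[0,0,0],0,0.5],[[0,0,0],0,0.5],[[0,0,0],0,0.5],[[0,0,0],0,0.5],[[0,0,0],0,0.5]]';python3 - <<'E'
from h import *
plan()
snap('side','s40'); snap('top','t40');snap('wrist','w40')
c=robot.camera('side')
overlay('pics/s40.png','pics/z23.png',c,(.5923,.0500),-8,.078,(195,145,335,250),5.6)
i=cv2.imread('pics/t40.png'); cv2.imwrite('pics/z24.png',cv2.resize(i[138:262,195:305],(532,600),interpolation=cv2.INTER_CUBIC))
E
```

```text
time: 66.2
position: [0.5554, 0.0071, 0.1524]
tool_rot: [0.669, -0.228, 0.228, -0.669]
ft_force: [-1.1, -0.7, 4.2]
grip_width: 0.0218
time: 67.0
position: [0.5529, 0.0075, 0.1996]
tool_rot: [0.67, -0.231, 0.225, -0.669]
ft_force: [1.1, 0.1, 0.2]
grip_width: 0.0435
time: 67.8
position: [0.637, -0.2349, 0.2517]
tool_rot: [0.669, -0.228, 0.229, -0.669]
ft_force: [0.3, 0.3, -0.4]
grip_width: 0.0435
time: 68.4
position: [0.6401, -0.2586, 0.2522]
tool_rot: [-0.67, 0.227, -0.227, 0.67]
ft_force: [1.1, 0.0, 0.1]
grip_width: 0.0438
t 68.4 pos [ 0.6401 -0.2586  0.2522] jaw -37.5 tilt [ 0.  0. -1.] F [1.1 0.  0.1] w 0.0438 q [-0.55  0.59  1.22  0.    1.33  0.11]
```

View pics/z23.png

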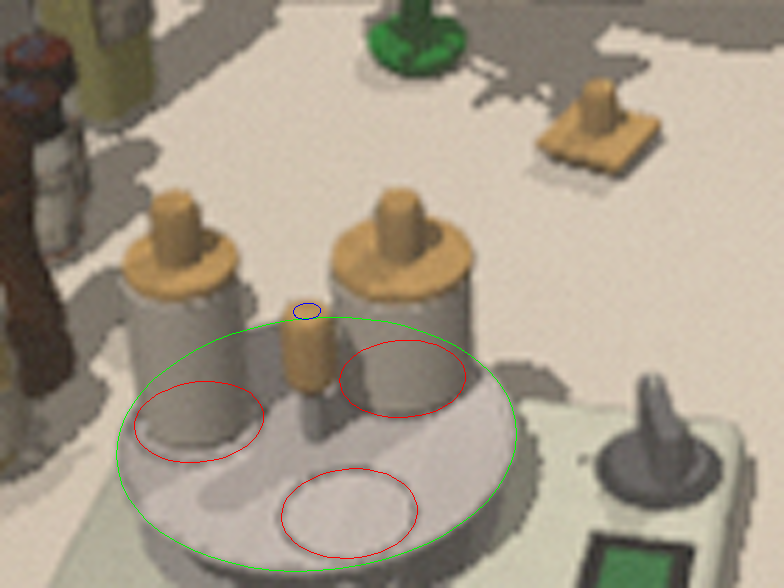

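View pics/z24.png

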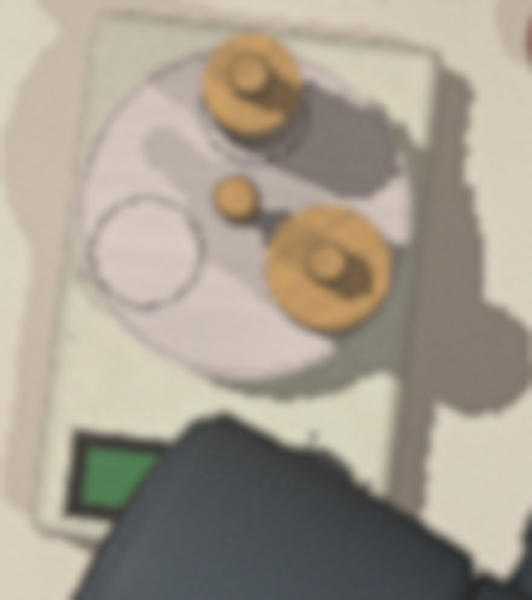

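View pics/t40.png

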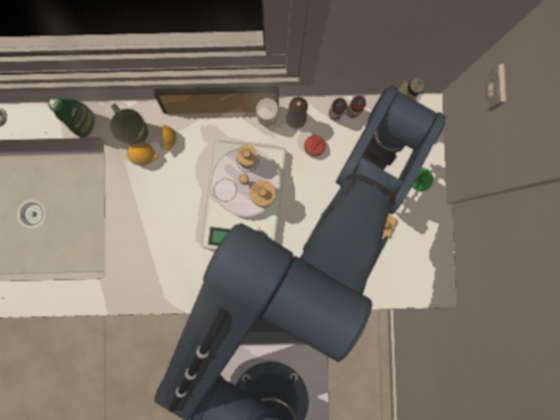

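```bash
python3 - <<'E'
from rig import robot
print(robot.hand_in())
E
```

```text
the job is handed in; nothing more can be done
None
```

The job is handed in. The tray is home on the released scale, and both pots that were here, the narrow and the wide one, stand on it with their own lids on.

- **Tray:** I set it down gently; the wrist read about 5 N at touchdown. With the lock still on, the side-camera overlay matched the home height, and the tray looked level.
- **Transit lock:** I turned it clockwise 1.16 rad, measured by the wrist, before letting go. The knob then stayed past its catch, and the tray came down the expected 4 mm.
- **Pots:** Both went on only after the release, at least one of them about 2 mm from its circle's centre by the cameras. I later saw the wide pot up to about 3 mm off where I had set it, well inside the 16 mm limit.
- **Lids:** Both went in without side force and stopped within 0.2 mm of the expected seated height.
- **Left alone:** The square pot is not here, so its lid stays over. The green lid and the timer were not touched.

**Mishap:** My first grip on the tray handle began lifting before the fingers had closed. It caught only the rounded end, so the tray stayed down; I gripped it again lower.

**Disagreement:** The wrist and top cameras disagreed by up to about 5 mm. I relied on cross-checks with the side camera, the tool position at each grip, and the contact heights.

The last side and top pictures showed everything in place, level and clear of the robot. In the top one the arm hid the lock knob; the side picture showed it still turned. No check was failing at the end.

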